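Rack a circuit card and hold a spring probe on its test pad

TASK

Take the circuit card out of its single-slot carrier and stand it on edge, fully down, in the free end slot of the test rack (the end slot opposite the card already standing there; the middle slot stays empty), and let go of it. Then take the spring-tip probe out of its stand and hold its tip on the round brass test pad on that card's sloping lug, the probe square to the sloping face and pressed gently, so that its spring tip is pushed about half-way in. Finish while holding the probe there, still and in the gripper, and leave the other things on the bench where they are.

Things in the scene. Friction and masses are not known exactly. Their poses are not given: they have to be found in the camera images.
- card: the loose circuit card: a green panel 100 mm long (its x), 4 mm thick (its y), standing on edge; origin at the middle of its lower edge, z up. Along its top runs an aluminium grip rail 12 mm thick, 62 to 76 mm above the origin, from x = -50 to +24 mm; at the x = +24..+48 mm end a grey lug, 16 mm wide, rises to 94 mm with a flat face sloping down toward -x. The carrier's slot floor is 8 mm above the bench; its slot walls reach 30 mm. The card weighs about 0.13 kg (it varies)
- card_grip (a point): middle of the card's grip rail where fingers (closing along the card's y) can take it, at x = -10 mm, 69 mm above the card's lower edge; card axes
- test_pad: the round brass test pad (10 mm across, in a black ring) on the sloping face of the loose card's lug; origin at the pad's centre on the face, z points square out of the face: up and leaning 25 degrees from the card's z toward the card's -x. It lies at x = +36 mm, y = 0, z = 88 mm in the card's frame. The face is 26 x 16 mm
- rack: the fixed test rack: grey base 126 x 116 mm, 10 mm thick, with three parallel black slots along its x, 40 mm apart at y = -40, 0 and +40 mm; origin under its centre, z up. A second, fixed card of the same kind stands in the slot at y = -40 mm
- end_slot (a point): middle of the floor of the free end slot (y = +40 mm in the rack), 10 mm above the bench; rack axes, slot along x. The slot is 8 mm wide and 110 mm long, its walls stand 34 mm above its floor, with flared lips from there to 42 mm that open to about 18 mm. The seated card has its lower edge on this point, its lug toward the rack's +x as in the carrier
- stand: the fixed grey probe stand, 56 x 56 x 55 mm high with a 15 mm through hole in its middle; origin under its centre
- probe_grip (a point): middle of the probe's grey handle (16 mm square, 50 mm long, sides along the x and y of this frame), z along the probe from tip to handle. In the stand the probe hangs upright by its collar (24 mm across, 25 to 29 mm below this point), this point 84 mm above the bench; below the collar a 9 mm steel barrel 34 mm long, then the brass spring tip. Weighs about 60 g
- probe_tip (a point): end of the probe's spring tip (4 mm thick, rounded), 75 mm below probe_grip on the probe's axis when not pressed; z as probe_grip
- plunger (a joint): how far the probe's spring tip is pushed in: 0 = out, 0.008 m = fully in; it takes about 0.5 N to start and 0.5 N more per mm (2.5 N half-way)
- solder_spool: bystander: solder spool, 49 mm across and 36 mm high; origin under its centre
- kapton_roll: bystander: tape roll lying flat, 80 mm across, 12 mm high; origin under its centre
- connector_1: bystander: white connector 34 x 12 x 12 mm; origin under its centre
- tweezers_steel: bystander: steel tweezers lying flat, 116 mm long; origin under the middle

How it is judged:
On the way, in this order (a step that is already met when the one before it is completed fails the run):
1. the card stands fully down in the free end slot and is let go (x of card in the frame of end_slot between -0.008 and 0.008 m and y of card in the frame of end_slot between -0.004 and 0.004 m and z of card in the frame of end_slot below 0.004 m and angle between card's own z axis and vertical below 0.14 rad and contact force between the fingers and card below 0.2 N), for 0.2 s.
2. the probe is lifted clear of its stand (height (world z) of probe_tip above 0.07 m and contact force between probe and stand below 0.05 N), for 0.1 s.
At the end, for the whole second after the job is handed in: Card in the free end slot: within 8 mm along, 4 mm across, 4 mm of the floor, 8 deg of upright, not touched by the fingers. Probe held still in the gripper: tip within 5.5 mm of the pad centre, within 10 deg of square to the face, spring pushed in 1.5 to 6.8 mm, contact force 0.5 to 6 N (all of step 1 and distance between probe_tip and test_pad below 0.0055 m and angle between the z axis of probe_tip and the z axis of test_pad, either way round below 0.17 rad and value of joint plunger between 0.0015 and 0.0068 m and contact force between probe and card between 0.5 and 6 N and contact force between the fingers and probe above 1 N and linear speed of probe below 0.02 m/s and contact force between probe and stand below 0.05 N and contact force between probe and rack below 0.05 N); the arm keeps its last pose, push and grip.
It fails at once if the probe is pressed hard on the card (over 20 N) (contact force between probe and card above 20 N).
It fails at once if a bystander is displaced by more than 30 mm (distance of any of solder_spool, kapton_roll, connector_1, tweezers_steel from where it was at the start of the episode above 0.03 m).
It also fails if it takes over 54 s, if anything falls off the work surface, if the arm or the gripper's body presses on something with over 40 N, if the wrist force passes 120 N, or if a joint passes its speed limit or range.

ROBOT

A 6-joint arm with a two-finger parallel gripper is mounted at the origin on a cart in front of the work surface, level with it; the furniture and walls round the work are solid. World frame = base frame: x ahead of the robot, y to its left, z up, the work surface at z = 0. Lengths are in m, angles in rad, forces in N, time in s.
With the tool pointing down it reaches from about 0.4 to 0.825 m from the base axis. Payload 7 kg.
Tool frame: the origin (TCP) lies midway between the tips of the shut fingers; the grasp point (between the pads) lies 19 mm behind it; z points along the fingers, y is the direction in which the jaws open and shut (so a half turn about z gives the same grasp; the last joint's range is limited). The gripper opens to 88 mm and grips with 3 to 60 N. Pads are 19 mm wide; open, the fingers measure 130 mm over their backs; the gripper's body (78 mm by 193 mm) begins 47 mm behind the grasp point.
Start: joints at [1.454, 0.359, 0.012, 0, -1.224, -0.288], TCP at [0.266, 0.62, 0.204] pointing down, gripper open.
Joint ranges: [-3.07, 3.07], [-1.43, 2.12], [-1.02, 1.25], [-3.03, 1.67], [-3.05, -0], [-3.03, 3.03]. Speed limits (rad/s): [2.39, 2.39, 3.01, 3.14, 3.14, 3.14].

INTERFACE

Orientations are given as [roll, pitch, yaw] about the fixed x, y, z axes, in that order (R = Rz(yaw) Ry(pitch) Rx(roll)).
In Python, from station import get_state, grab_frame, camera_info, job_done gives the robot as it stands. The module is installed in compiled form; this text tells all that it offers.
- The arm moves only by the shell command python3 -m inch 'ROWS' [FORCE]. ROWS is JSON, a list that holds one entry, the list of rows, each a list of 7 numbers: the shift along the tool's x, y, z normalised to -1 to 1, where 1 is 50 cm, then the turn, a rotation vector about the tool's x, y, z normalised to -1 to 1, where 1 is 180 degrees, then the closure, from 0 (fully open) to 1 (shut). A call has 1 to 20 rows; each row shifts and turns the commanded pose from where the row before left it, along the tool's axes as they then stand; what a row does not reach is not made up. A row lasts 1/10 s, in which the tool goes at most 50 mm and 8.59 degrees, less where a joint would pass 70% of its speed; a pose out of reach is approached as far as the arm can. A call with a number of a shift or a turn outside -1 to 1 is refused whole. A call with a gripper value outside its range is refused whole. The fingers move at their own pace and stop on an object; FORCE is the grip in N (left out, the last holds). Time passes only in rows, so rows that do not move let the fingers close. It gives the time, the measured TCP pose, the force and the opening at its end, in the units of the state.
- get_state(): the state, without advancing time (a new reading comes with each control period).
- grab_frame(name): name is "side" or "top" or "wrist"; returns the picture (480x640x3 uint8, blue, green, red); there is no depth.
- camera_info(name): a dict with "vertical_fov" (degrees; the focal length in pixels is half the picture's height over the tangent of half this angle, whatever the lens; pixels are square), "cx", "cy" (the principal point, pixels), "k1" (the pictures are not rectified: a ray, as slopes to the right and down, at radius r is drawn at 1 + k1 r^2 times it, then the intrinsics apply), "R" (3x3) and "t" (3): a world point X has camera coordinates R X + t. Camera axes: x right, y down, z forward; pixel columns grow to the right and rows downward; lengths in m; the calibration is good to about 2 mm. A picture is of the moment at which its call begins: read the wrist's pose just before it. camera_info takes no time and is no camera call; for the wrist camera it gives the pose at the moment of the call.
- job_done(): hands the job in, once; it reports no verdict.
The state is a dict: "t": time; "q": joint angles; "qd": joint speeds; "joint_efforts": joint torques, N m; "eef_pos": TCP position; "ee_rot": TCP orientation; "force": force on the tool from outside, world axes, zero at the start; "moment": the same for the moment, N m; "width": finger opening in m.
Only numpy, scipy, OpenCV 4.12 (cv2) and the standard library are available. Lean on these libraries where they do the work, as an engineer would, in place of code of your own. Each camera call takes 0.05 s, during which the arm holds its last target.

## Working session

There is one attempt and no reset: what is moved stays moved. The work goes in short steps, Python scripts to look and compute and a shell command to move; the robot and the scene stay as the last step left them, time stands still between calls to the robot, and variables do not carry over. Pictures are saved under pics/ and viewed, and the job is handed in when it is done.

```bash
mkdir -p pics; python3 - <<'E'
from station import *
import cv2
s=get_state();print(s)
for n in("side","top","wrist"):
    i=camera_info(n);print(n,i)
    cv2.imwrite(f"pics/a_{n}.png",grab_frame(n))
E
```

```text
{'t': 0.0, 'q': array([ 1.45407973e+00,  3.59375910e-01,  1.10471008e-02, -3.52670552e-04,
       -1.22409768e+00, -2.88081466e-01]), 'qd': array([ 0.00122159,  0.00028554, -0.00122275,  0.00015115,  0.00082456,
       -0.00074332]), 'joint_efforts': array([ 2.06682082e-03, -5.82715774e+01,  2.93042654e+01,  6.99708447e+00,
        6.80234531e-03, -1.40121192e-04]), 'eef_pos': array([0.26566758, 0.61993903, 0.20292425]), 'ee_rot': array([ 3.13993547e+00, -1.45326028e-04, -4.04918053e-01]), 'force': array([ 0.47987398,  0.76225762, -0.84283604]), 'moment': array([0.01490186, 0.03487157, 0.02234292]), 'width': 0.08784539333074727}
side {'vertical_fov': 49.566812377745826, 'cx': 319.57353628817845, 'cy': 227.15171719807842, 'k1': 0.01806598072369323, 'R': array([[-0.99879666,  0.0490292 , -0.00116689],
       [ 0.02837492,  0.558305  , -0.8291504 ],
       [-0.0400011 , -0.82818577, -0.55902437]]), 't': array([ 5.26241876e-01, -8.63675524e-05,  1.01970974e+00])}
top {'vertical_fov': 50.46492155585267, 'cx': 322.3228421498492, 'cy': 235.4674484814494, 'k1': -0.01295377272359349, 'R': array([[ 0.01479362, -0.99985424, -0.00852314],
       [-0.9814124 , -0.01288853, -0.19147738],
       [ 0.19133962,  0.01119736, -0.98146002]]), 't': array([0.09579934, 0.52037453, 0.84260658])}
wrist {'vertical_fov': 64.29071545724588, 'cx': 315.01836093607767, 'cy': 238.35202964403737, 'k1': -0.007872886709204439, 'R': array([[-0.39353358, -0.91930672,  0.00254293],
       [-0.87322727,  0.37466999,  0.31160317],
       [-0.28741164,  0.12040576, -0.95020892]]), 't': array([ 0.67276941, -0.03921387,  0.3928249 ])}
```

View pics/a_side.png

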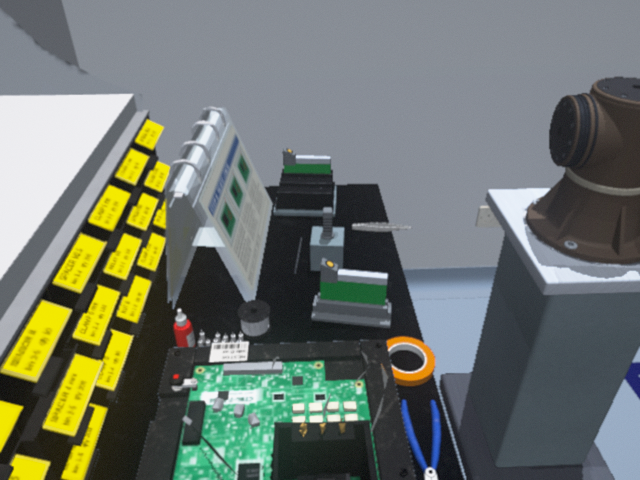

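View pics/a_top.png

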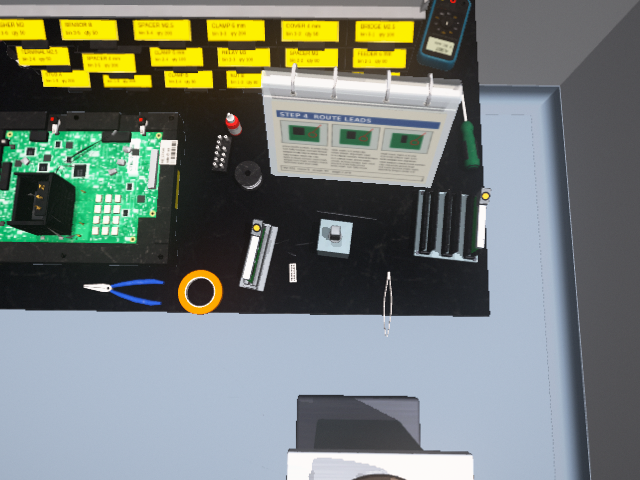

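View pics/a_wrist.png

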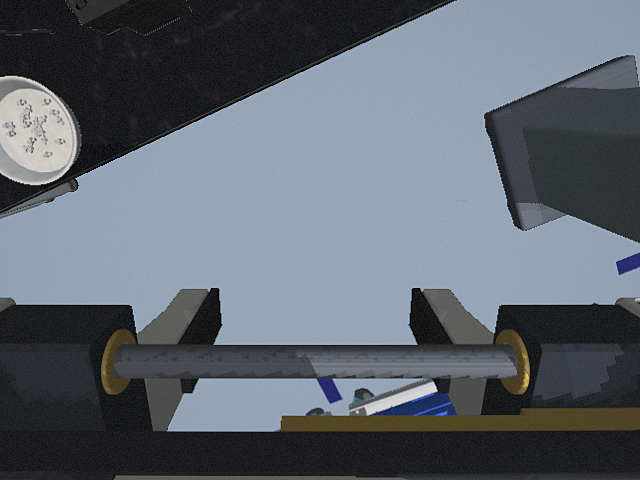

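```bash
cat > h.py <<'E'
import numpy as np, cv2
from scipy.spatial.transform import Rotation as Ro
def K(i):
    f=240/np.tan(np.radians(i["vertical_fov"]/2)); return f
def proj(i,X):
    X=np.atleast_2d(X); c=X@np.array(i["R"]).T+i["t"]; s=c[:,:2]/c[:,2:]
    r2=(s**2).sum(1,keepdims=True); s=s*(1+i["k1"]*r2); return s*K(i)+[i["cx"],i["cy"]]
def ray(i,p):
    d=(np.array(p,float)-[i["cx"],i["cy"]])/K(i); s=d.copy()
    for _ in range(20): s=d/(1+i["k1"]*(s@s))
    R=np.array(i["R"]); o=-R.T@i["t"]; v=R.T@np.array([*s,1]); return o,v
def onz(i,p,z):
    o,v=ray(i,p); return o+v*(z-o[2])/v[2]
def tri(l):
    A=np.zeros((3,3));b=np.zeros(3)
    for i,p in l:
        o,v=ray(i,p);v=v/np.linalg.norm(v);P=np.eye(3)-np.outer(v,v);A+=P;b+=P@o
    return np.linalg.solve(A,b)
def toolR(s): return Ro.from_euler('xyz',s["ee_rot"]).as_matrix()
E
python3 - <<'E'
import cv2
t=cv2.imread("pics/a_top.png");s=cv2.imread("pics/a_side.png")
def z(im,x,y,w,h,f,n): cv2.imwrite(n,cv2.resize(im[y:y+h,x:x+w],None,fx=f,fy=f,interpolation=cv2.INTER_CUBIC))
z(t,230,180,160,120,5,"pics/b1.png")
z(t,390,175,120,100,6,"pics/b2.png")
z(s,265,135,160,120,5,"pics/b3.png")
z(s,265,225,160,120,5,"pics/b4.png")
E
```

```text
(no output)
```

View pics/b1.png

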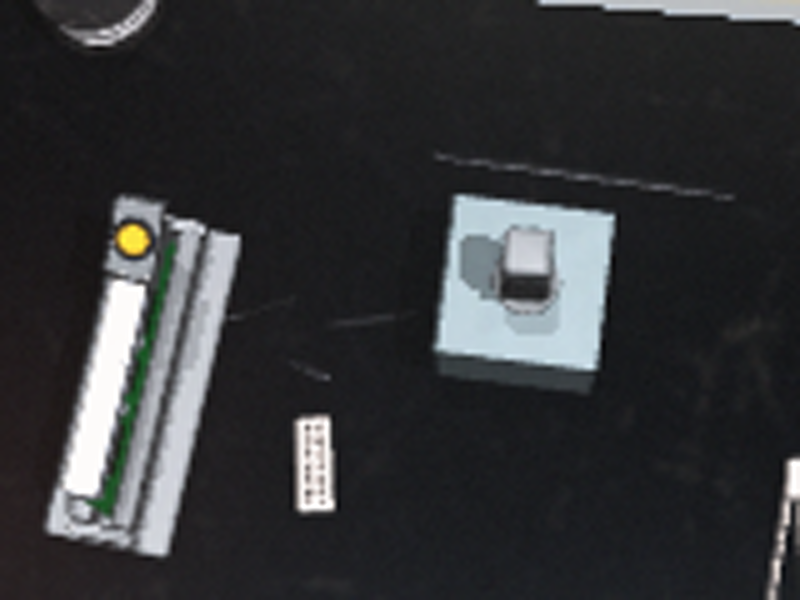

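View pics/b2.png

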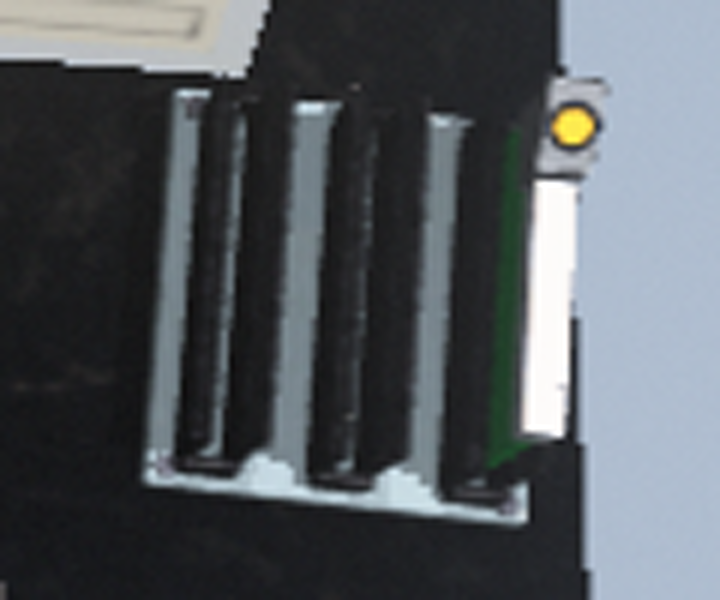

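View pics/b3.png

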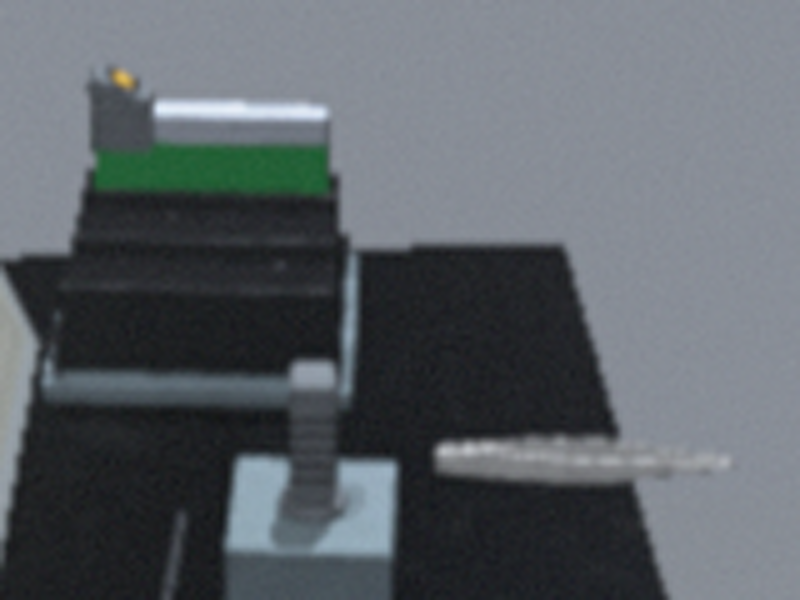

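View pics/b4.png

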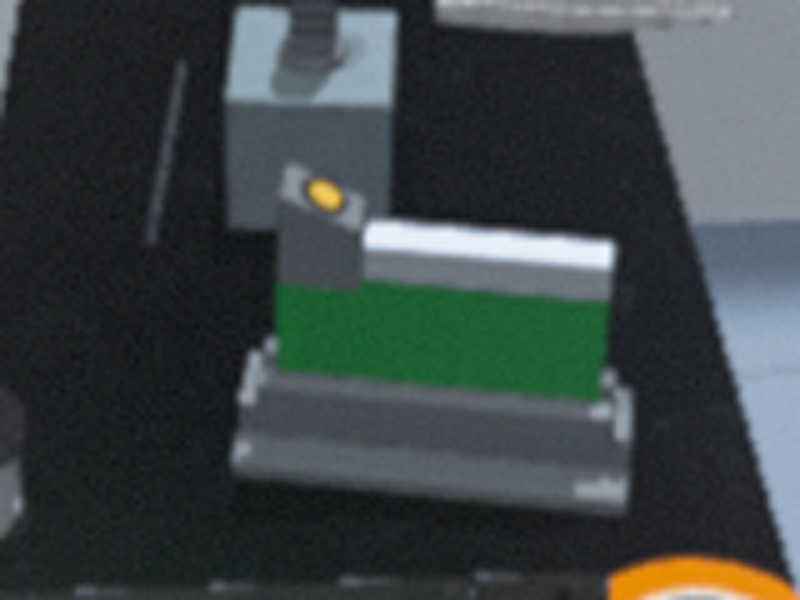

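```bash
cat > fit.py <<'E'
from h import *
from station import camera_info
from scipy.optimize import least_squares
def fit(obs,x0,yaw_free=True):
    # obs: (cam, model pt mm, pixel)
    def res(v,raw=False):
        c,s=np.cos(v[2]),np.sin(v[2]);R=np.array([[c,-s,0],[s,c,0],[0,0,1]])
        return np.concatenate([(proj(i,R@(np.array(m)/1e3)+[v[0],v[1],0])[0]-p) for i,m,p in obs])
    r=least_squares(res,x0,loss='soft_l1'); return r.x,res(r.x).reshape(-1,2).round(1)
E
cat > m1.py <<'E'
from fit import *
T=camera_info("top");S=camera_info("side")
b1=lambda x,y:(np.array([x,y])-2)/5+[230,180]
b2=lambda x,y:(np.array([x,y])-2.5)/6+[390,175]
b3=lambda x,y:(np.array([x,y])-2)/5+[265,135]
b4=lambda x,y:(np.array([x,y])-2)/5+[265,225]
z=8
ct=[(T,(36,0,88+z),b1(133,239)),(T,(24,6,76+z),b1(110,280)),(T,(24,-6,76+z),b1(147,287)),(T,(-50,6,76+z),b1(65,493)),(T,(-50,-6,76+z),b1(97,497))]
cs=[(S,(36,0,88+z),b4(325,194)),(S,(24,6,76+z),b4(365,250)),(S,(-50,6,76+z),b4(613,270)),(S,(-50,-6,76+z),b4(614,240))]
for n,o in(("card t",ct),("card s",cs),("card",ct+cs)): 
    x,r=fit(o,[.4,.2,0]);print(n,x.round(4),r.tolist())
z=10;y=-40
rt=[(T,(36,y,88+z),b2(576,126)),(T,(24,y+6,76+z),b2(535,182)),(T,(24,y-6,76+z),b2(577,182)),(T,(-50,y+6,76+z),b2(522,432)),(T,(-50,y-6,76+z),b2(563,437)),
 (T,(-63,58,10),b2(148,478)),(T,(-63,-58,10),b2(525,512)),(T,(63,58,10),b2(177,92))]
rs=[(S,(36,y,88+z),b3(122,78)),(S,(24,y+6,76+z),b3(155,118)),(S,(-50,y+6,76+z),b3(328,121))]
for n,o in(("rack t",rt),("rack s",rs),("rack",rt+rs)): 
    x,r=fit(o,[.5,-.2,0]);print(n,x.round(4),r.tolist())
st=[(T,(28,28,55),b1(456,195)),(T,(28,-28,55),b1(615,213)),(T,(-28,-28,55),b1(598,370)),(T,(-28,28,55),b1(437,352))]
ss=[(S,(28,28,55),b3(225,553)),(S,(-28,28,55),b3(395,553)),(S,(-28,-28,55),b3(398,460))]
for n,o in(("stand t",st),("stand s",ss),("stand",st+ss)): 
    x,r=fit(o,[.5,.0,0]);print(n,x.round(4),r.tolist())
h=[(8,8,109),(8,-8,109),(-8,-8,109),(-8,8,109)]
pt=[(T,m,b1(*p)) for m,p in zip(h,[(507,228),(553,228),(553,272),(503,272)])]
x,r=fit(pt,[.5,0,0]);print("probe",x.round(4),r.tolist())
E
python3 m1.py
```

```text
card t [ 0.4866  0.2199 -0.1796] [[-0.2, 0.3], [0.4, -0.3], [-0.1, -0.4], [-0.4, -0.1], [0.3, 0.5]]
card s [ 0.4871  0.2208 -0.1904] [[-0.0, 0.7], [-0.5, -0.9], [0.2, -0.4], [0.3, 0.5]]
card [ 0.4868  0.2201 -0.184 ] [[-0.2, 0.1], [0.3, -0.5], [-0.2, -0.5], [-0.6, -0.3], [0.0, 0.4], [0.1, 0.5], [-0.4, -1.1], [0.4, -0.8], [0.4, 0.0]]
rack t [ 0.5497 -0.127  -0.0997] [[-0.5, 0.1], [0.3, -0.9], [0.3, -0.2], [-0.0, -0.0], [0.3, -0.1], [-0.7, 0.8], [0.2, 2.3], [-0.1, -1.2]]
rack s [ 0.551  -0.1237 -0.1325] [[0.4, 0.6], [-0.7, -0.7], [0.2, 0.0]]
rack [ 0.5497 -0.1268 -0.1   ] [[-0.6, 0.1], [0.2, -0.9], [0.3, -0.2], [-0.1, -0.0], [0.2, -0.0], [-0.8, 0.8], [0.2, 2.3], [-0.2, -1.2], [0.3, 0.2], [-0.7, -1.2], [0.2, -1.0]]
stand t [ 0.5175  0.0811 -0.1015] [[0.0, 0.1], [-0.1, 0.0], [-0.0, -0.0], [0.1, -0.1]]
stand s [ 0.5172  0.0816 -0.0991] [[0.7, -0.6], [-0.2, 0.3], [-0.4, 0.4]]
stand [ 0.5173  0.0812 -0.1008] [[-0.0, 0.2], [-0.1, 0.1], [-0.1, 0.0], [0.0, 0.0], [0.5, -0.8], [-0.3, 0.2], [-0.5, 0.2]]
probe [ 0.5177  0.0811 -0.0122] [[-0.4, -0.5], [0.2, -0.3], [-0.0, 0.5], [0.2, 0.3]]
```

```bash
python3 - <<'E'
from h import *
from station import *
T=camera_info("top");S=camera_info("side");W=camera_info("wrist");s=get_state()
print("board base top",onz(T,(432,187),0),onz(T,(275,178),0)," side",onz(S,(262,190),0),onz(S,(250,297),0))
print("board top", tri([(T,(463,83)),(S,(222,108))]),tri([(T,(262,72)),(S,(175,192))]))
R=toolR(s);c=-W["R"].T@W["t"]
print("cam in tool",R.T@(c-s["eef_pos"]),(R.T@W["R"].T).round(3), R.round(3))
print("spool",onz(T,(248,175),.036),"tape",onz(T,(200,292),.012),"tweez",onz(T,(388,272),0),onz(T,(387,335),0),"conn",onz(T,(293,272),.012), "edge",onz(T,(400,315),0))
E
```

```text
board base top [ 0.62482944 -0.10208454  0.        ] [0.63888636 0.19516271 0.        ]  side [ 0.64469808 -0.17875639  0.        ] [0.6493284  0.17192608 0.        ]
board top [ 0.70955792 -0.10416927  0.22265174] [0.73551853 0.19660971 0.21643943]
cam in tool [ 0.08491269  0.00100303 -0.18073739] [[ 0.    -0.95  -0.312]
 [ 1.     0.     0.001]
 [-0.001 -0.312  0.95 ]] [[ 0.919 -0.394 -0.   ]
 [-0.394 -0.919 -0.001]
 [ 0.     0.001 -1.   ]]
spool [0.63273315 0.24082416 0.036     ] tape [0.42009491 0.32188709 0.012     ] tweez [ 0.46239904 -0.01744516  0.        ] [ 0.34922299 -0.01459261  0.        ] conn [0.45857126 0.15549871 0.012     ] edge [ 0.38491161 -0.03828434  0.        ]
```

```bash
cat > go.py <<'E'
import sys
from h import *
from station import get_state
# args x y z roll pitch yaw -> shift (tool axes, units of 0.5 m) and turn (units of pi)
a=list(map(float,sys.argv[1:7])); s=get_state();R=toolR(s);Rt=Ro.from_euler('xyz',a[3:]).as_matrix()
d=R.T@(np.array(a[:3])-s["eef_pos"]); r=Ro.from_matrix(R.T@Rt).as_rotvec()
print("t",round(s["t"],2),"pos",s["eef_pos"].round(4),"rpy",s["ee_rot"].round(4),"w",round(s["width"],4),"F",s["force"].round(2))
print("shift total",(d/.5).round(4),"mm",(d*1e3).round(1),"rows>=",np.ceil(np.linalg.norm(d)/.05),"turn total",(r/np.pi).round(4),"rows>=",np.ceil(np.degrees(np.linalg.norm(r))/8.59))
E
python3 go.py 0.477 0.2219 0.2 3.14159 0 -0.184
```

```text
t 0.15 pos [0.2657 0.6201 0.2031] rpy [ 3.1403e+00 -2.0000e-04 -4.0480e-01] w 0.0875 F [-0.58  0.32 -0.07]
shift total [0.702  0.5655 0.0071] mm [351.  282.7   3.6] rows>= 10.0 turn total [ 0.0004 -0.     -0.0703] rows>= 2.0
```

```bash
python3 -m inch '[[[0.04,0.032,0,0,0,0,0.2],[0.07,0.0565,0,0,0,0,0.2],[0.07,0.0565,0,0,0,0,0.2],[0.07,0.0565,0,0,0,0,0.2],[0.07,0.0565,0,0,0,0,0.2],[0.07,0.0565,0,0,0,0,0.2],[0.07,0.0565,0,0,0,0,0.2],[0.07,0.0565,0,0,0,0,0.2],[0.07,0.0565,0,0,0,0,0.2],[0.07,0.0565,0,0,0,0,0.2],[0.03,0.0245,0,0,0,0,0.2],[0,0,0,0,0,-0.0352,0.2],[0,0,0,0,0,-0.0352,0.2],[0,0,0,0,0,0,0.2]]]' 25
python3 go.py 0.477 0.2219 0.2 3.14159 0 -0.184
```

```text
t: 1.55
eef_pos: [0.4763, 0.2225, 0.2037]
ee_rot: [3.141, 0.0, -0.183]
force: [0.0, 0.4, -0.5]
width: 0.07
t 1.55 pos [0.4763 0.2225 0.2037] rpy [ 3.1414e+00  2.0000e-04 -1.8270e-01] w 0.07 F [ 0.03  0.41 -0.48]
shift total [0.0016 0.0009 0.0074] mm [0.8 0.4 3.7] rows>= 1.0 turn total [0.0001 0.0001 0.0004] rows>= 1.0
```

```bash
python3 - <<'E'
from station import *
import cv2,pickle
i=camera_info("wrist");f=grab_frame("wrist");cv2.imwrite("pics/c_w.png",f);pickle.dump(i,open("c_w.pkl","wb"))
E
```

```text
(no output)
```

View pics/c_w.png

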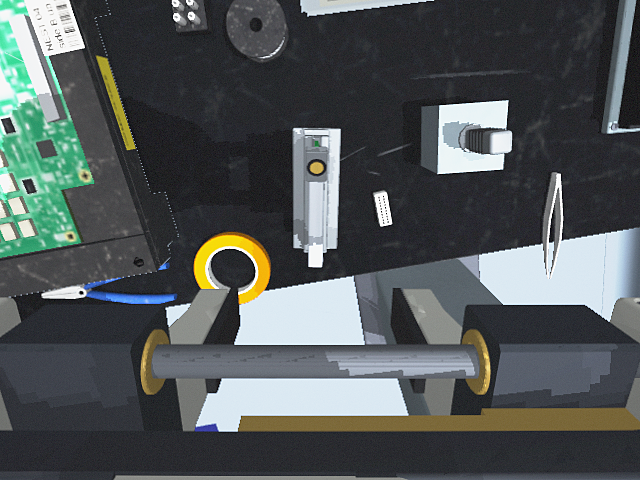

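```bash
python3 - <<'E'
import cv2
t=cv2.imread("pics/c_w.png")
def z(im,x,y,w,h,f,n): cv2.imwrite(n,cv2.resize(im[y:y+h,x:x+w],None,fx=f,fy=f,interpolation=cv2.INTER_CUBIC))
z(t,270,120,100,155,4,"pics/c1.png")
z(t,410,90,120,90,6,"pics/c2.png")
E
```

```text
(no output)
```

View pics/c1.png

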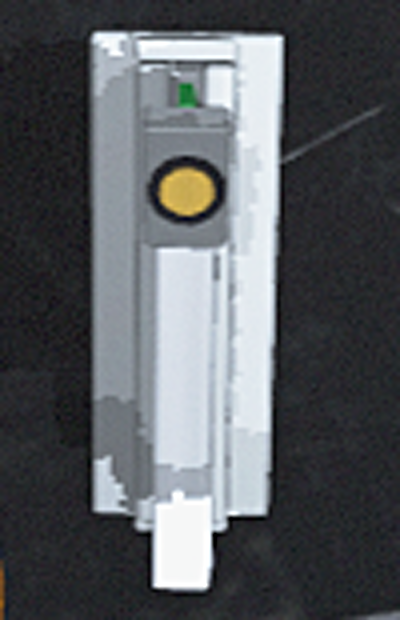

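View pics/c2.png

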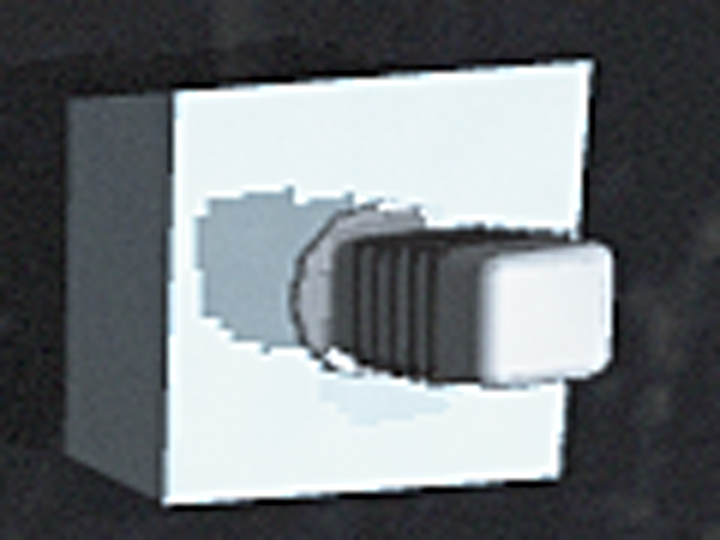

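```bash
cat >> m1.py <<'E'
import pickle
print("----")
W=pickle.load(open("c_w.pkl","rb"))
c1=lambda x,y:(np.array([x,y])-1.5)/4+[270,120]
c2=lambda x,y:(np.array([x,y])-2.5)/6+[410,90]
z=8
cw=[(W,(36,0,88+z),c1(187,191)),(W,(24,6,76+z),c1(156,248)),(W,(24,-6,76+z),c1(213,250)),(W,(-50,6,76+z),c1(152,588)),(W,(-50,-6,76+z),c1(210,590))]
pw=[(W,m,c2(*p)) for m,p in zip(h,[(483,254),(612,240),(612,379),(485,384)])]
sw=[(W,m,c2(*p)) for m,p in zip([(28,28,55),(28,-28,55),(-28,-28,55),(-28,28,55)],[(175,90),(592,62),(563,478),(163,505)])]
for n,o in(("card w",cw),("card",ct+cw),("probe w",pw),("probe",pw+pt),("stand w",sw),("stand",sw+st)):
    x,r=fit(o,[.5,.1,0]);print(n,x.round(4),r.tolist())
E
python3 m1.py | sed -n '/----/,$p'
```

```text
----
card w [ 0.4856  0.219  -0.1941] [[-0.2, 0.3], [-0.3, -0.8], [0.7, -1.1], [0.2, 1.0], [-0.2, 0.7]]
card [ 0.4858  0.2192 -0.1915] [[0.5, 0.8], [1.0, 0.1], [0.5, 0.1], [-0.2, 0.3], [0.4, 1.0], [-0.6, -0.0], [-0.6, -1.1], [0.3, -1.4], [0.1, 0.8], [-0.3, 0.4]]
probe w [ 0.5166  0.0809 -0.0746] [[-0.2, -0.2], [1.4, -0.4], [0.2, -0.2], [-1.3, 1.4]]
probe [ 0.5168  0.0809 -0.0645] [[-0.5, -0.3], [1.1, -0.7], [0.2, -0.6], [-1.3, 1.2], [-0.0, -0.2], [0.5, 0.6], [-0.2, 1.3], [0.1, 0.5]]
stand w [ 0.5163  0.0803 -0.1113] [[0.4, 0.4], [-0.2, 0.0], [-0.8, -0.3], [0.5, -0.2]]
stand [ 0.5165  0.0805 -0.1102] [[0.1, 0.2], [-0.4, -0.3], [-1.0, -0.5], [0.3, -0.4], [0.5, 0.5], [0.4, 0.7], [0.1, 0.7], [0.3, 0.3]]
```

```bash
python3 go.py 0.4764 0.2215 0.058 3.14159 0 -0.190
```

```text
t 1.6 pos [0.4762 0.2227 0.2037] rpy [ 3.1414e+00  2.0000e-04 -1.8620e-01] w 0.0701 F [ 0.02 -0.36  0.4 ]
shift total [0.0009 0.0022 0.2915] mm [  0.4   1.1 145.7] rows>= 3.0 turn total [0.0001 0.0001 0.0012] rows>= 1.0
```

```bash
python3 -m inch '[[[0.001,0.002,0.04,0,0,0.0015,0.3],[0,0,0.06,0,0,0,0.3],[0,0,0.06,0,0,0,0.3],[0,0,0.05,0,0,0,0.3],[0,0,0.04,0,0,0,0.3],[0,0,0.03,0,0,0,0.3],[0,0,0.0115,0,0,0,0.3],[0,0,0,0,0,0,0.3]]]' 25
python3 - <<'E'
from station import *
import cv2,pickle
cv2.imwrite("pics/d_w.png",grab_frame("wrist"))
print(get_state()["force"])
E
```

```text
t: 2.4
eef_pos: [0.4762, 0.2217, 0.0575]
ee_rot: [3.14, 0.001, -0.19]
force: [0.3, -0.8, 0.8]
width: 0.0612
[-0.06392457 -0.24845977  0.34578284]
```

View pics/d_w.png

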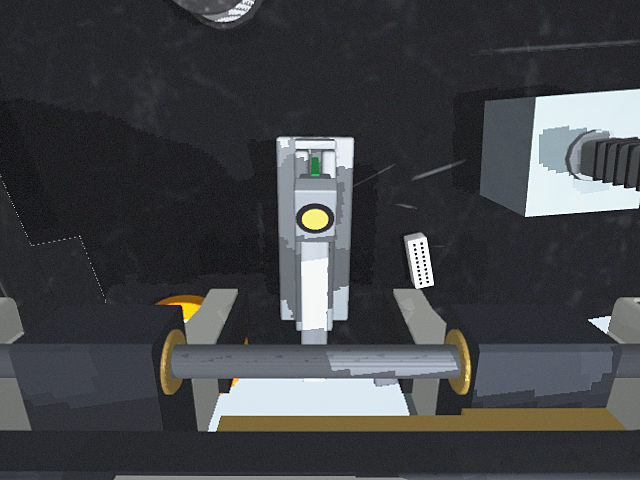

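```bash
python3 -m inch '[[[0,0,0,0,0,0,1],[0,0,0,0,0,0,1],[0,0,0,0,0,0,1],[0,0,0,0,0,0,1],[0,0,0,0,0,0,1],[0,0,0,0,0,0,1]]]' 35; python3 -m inch '[[[0,0,0,0,0,0,1],[0,0,0,0,0,0,1]]]' 35
```

```text
t: 3.05
eef_pos: [0.4766, 0.2219, 0.0582]
ee_rot: [-3.141, -0.0, -0.188]
force: [0.5, 0.1, 0.1]
width: 0.0185
t: 3.25
eef_pos: [0.4766, 0.2218, 0.0581]
ee_rot: [3.142, -0.0, -0.188]
force: [-0.2, -0.2, 1.1]
width: 0.011
```

```bash
python3 -m inch '[[[0,0,0,0,0,0,1],[0,0,-0.02,0,0,0,1],[0,0,-0.04,0,0,0,1],[0,0,-0.06,0,0,0,1],[0,0,-0.06,0,0,0,1],[0,0,-0.06,0,0,0,1],[0,0,-0.05,0,0,0,1],[0,0,-0.03,0,0,0,1],[0,0,0,0,0,0,1]]]' 35
python3 - <<'E'
from station import *
import cv2,pickle
pickle.dump(camera_info("wrist"),open("e_w.pkl","wb"));f=grab_frame("wrist")
cv2.imwrite("pics/e_w.png",f)
print(get_state()["force"],get_state()["eef_pos"])
E
```

```text
t: 4.15
eef_pos: [0.4776, 0.2225, 0.221]
ee_rot: [-3.138, -0.003, -0.188]
force: [0.7, 0.2, -2.0]
width: 0.0111
[-0.10161455  0.16919565 -2.79771125] [0.47677688 0.22207756 0.21912299]
```

View pics/e_w.png

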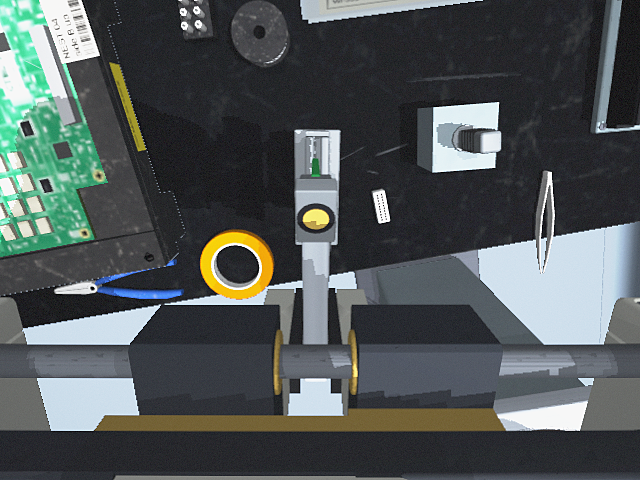

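```bash
python3 - <<'E'
from h import *; import pickle
from station import get_state
W=pickle.load(open("e_w.pkl","rb"));s=get_state();R=toolR(s)
for p in [(.046,0,-.038),(.034,.006,-.026),(.034,-.006,-.026)]: print(proj(W,s["eef_pos"]+R@p).round(1))
E
python3 go.py 0.52 0.0 0.22 3.14159 0 -0.10
```

```text
[[313.5 218.5]]
[[327.5 238.2]]
[[299.7 238.1]]
t 4.2 pos [0.4768 0.2221 0.2191] rpy [-3.1397e+00 -1.1000e-03 -1.8840e-01] w 0.0108 F [-0.1   0.17 -2.8 ]
shift total [ 0.1681  0.4201 -0.0024] mm [ 84.1 210.   -1.2] rows>= 5.0 turn total [-0.0006 -0.0004 -0.0282] rows>= 1.0
```

```bash
python3 -m inch '[[[0.012,0.03,0,0,0,0,1],[0.024,0.06,0,0,0,-0.007,1],[0.024,0.06,0,0,0,-0.007,1],[0.024,0.06,0,0,0,-0.007,1],[0.024,0.06,0,0,0,-0.007,1],[0.024,0.06,0,0,0,0,1],[0.024,0.06,0,0,0,0,1],[0.012,0.03,0,0,0,0,1],[0,0,0,0,0,0,1],[0,0,0,0,0,0,1]]]' 35
python3 - <<'E'
from station import *
import cv2,pickle
pickle.dump(camera_info("wrist"),open("f_w.pkl","wb"));f=grab_frame("wrist")
cv2.imwrite("pics/f_w.png",f)
print(get_state()["force"],get_state()["eef_pos"])
E
```

```text
t: 5.2
eef_pos: [0.5301, 0.0016, 0.2169]
ee_rot: [3.141, 0.002, -0.102]
force: [0.7, 1.2, -1.2]
width: 0.0109
[ 0.46974898 -0.4033802  -2.33118472] [0.53024451 0.00221498 0.21725989]
```

View pics/f_w.png

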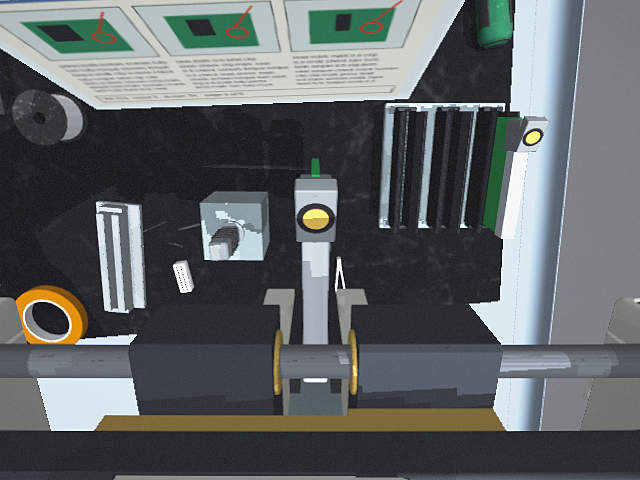

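```bash
python3 - <<'E'
import cv2
t=cv2.imread("pics/f_w.png")
def z(im,x,y,w,h,f,n): cv2.imwrite(n,cv2.resize(im[y:y+h,x:x+w],None,fx=f,fy=f,interpolation=cv2.INTER_CUBIC))
z(t,370,95,190,148,4,"pics/f1.png")
E
```

```text
(no output)
```

View pics/f1.png

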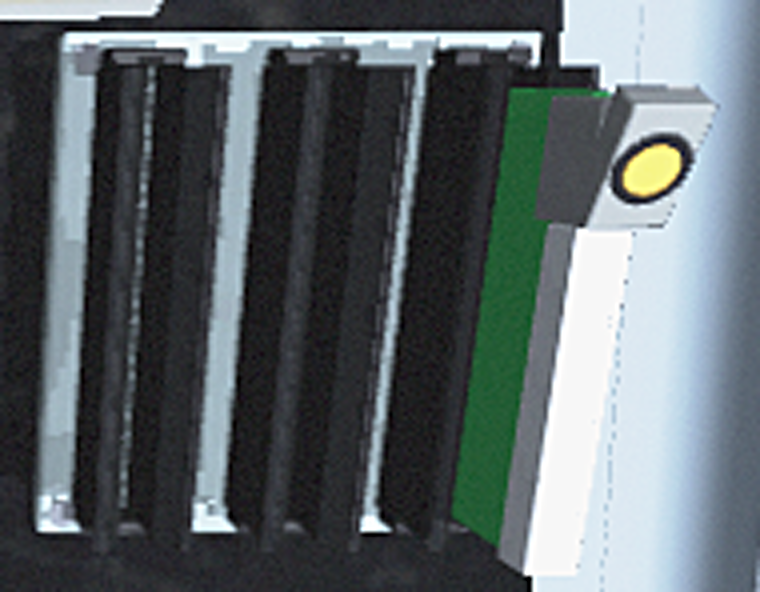

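```bash
cat >> m1.py <<'E'
print("====")
W=pickle.load(open("f_w.pkl","rb"))
f1=lambda x,y:(np.array([x,y])-1.5)/4+[370,95]
z=10;y=-40
rb=[(W,(-63,58,10),f1(38,530)),(W,(63,58,10),f1(65,35)),(W,(63,-58,10),f1(543,33))]
rc=[(W,(36,y,88+z),f1(653,170)),(W,(-50,y+6,76+z),f1(525,575)),(W,(-50,y-6,76+z),f1(578,574)),(W,(24,y+6,76+z),f1(578,228)),(W,(24,y-6,76+z),f1(632,230))]
for n,o in(("base",rb),("fcard",rc),("both",rb+rc),("topbase",rt[5:]),("topcard",rt[:5]),("all",rt+rb+rc)):
    x,r=fit(o,[.55,-.12,0]);print(n,x.round(4),r.tolist())
E
python3 m1.py | sed -n '/====/,$p'
```

```text
====
base [ 0.5477 -0.1279 -0.0992] [[-0.2, 1.6], [-0.4, -0.6], [0.8, -0.1]]
fcard [ 0.5482 -0.1279 -0.0972] [[-0.7, -0.2], [-0.4, 0.7], [0.2, 0.8], [-0.1, -0.2], [1.3, -0.7]]
both [ 0.5481 -0.1279 -0.0975] [[-0.2, 1.4], [-0.6, -0.9], [0.7, -0.6], [-0.7, -0.1], [-0.4, 0.8], [0.2, 1.0], [-0.0, -0.1], [1.4, -0.6]]
topbase [ 0.5517 -0.1272 -0.086 ] [[-0.2, 0.2], [0.8, 0.8], [-0.5, -1.8]]
topcard [ 0.5495 -0.1268 -0.103 ] [[-0.5, 0.3], [0.2, -0.8], [0.3, 0.0], [-0.2, 0.1], [0.1, 0.1]]
all [ 0.5485 -0.1276 -0.0987] [[-0.1, 0.8], [0.7, -0.3], [0.8, 0.5], [0.5, 0.7], [0.8, 0.7], [-0.3, 1.5], [0.7, 2.9], [0.2, -0.5], [-0.5, 1.0], [-0.8, -1.3], [0.5, -0.9], [-0.9, -0.5], [-0.7, 0.4], [-0.1, 0.7], [-0.3, -0.5], [1.1, -1.0]]
```

```bash
python3 go.py 0.5429 -0.0866 0.2 3.14159 0 -0.099
```

```text
t 5.25 pos [0.5302 0.0022 0.2173] rpy [ 3.1412e+00  1.5000e-03 -1.0090e-01] w 0.0107 F [ 0.47 -0.4  -2.33]
shift total [0.0431 0.1742 0.0345] mm [21.6 87.1 17.3] rows>= 2.0 turn total [ 0.0001  0.0005 -0.0006] rows>= 1.0
```

```bash
python3 -m inch '[[[0.005,0.022,0,0,0,-0.0006,1],[0.011,0.045,0,0,0,0,1],[0.011,0.045,0,0,0,0,1],[0.011,0.045,0,0,0,0,1],[0.005,0.017,0,0,0,0,1],[0,0,0.04,0,0,0,1],[0,0,0.05,0,0,0,1],[0,0,0.05,0,0,0,1],[0,0,0.04,0,0,0,1],[0,0,0.024,0,0,0,1],[0,0,0,0,0,0,1],[0,0,0,0,0,0,1]]]' 35
python3 go.py 0.5429 -0.0866 0.06 3.14159 0 -0.099
python3 - <<'E'
from station import *
import cv2,pickle
pickle.dump(camera_info("wrist"),open("g_w.pkl","wb"));f=grab_frame("wrist")
cv2.imwrite("pics/g_w.png",f)
cv2.imwrite("pics/g_s.png",cv2.resize(grab_frame("side")[100:240,220:420],None,fx=4,fy=4,interpolation=2))
cv2.imwrite("pics/g_t.png",cv2.resize(grab_frame("top")[150:290,380:520],None,fx=4,fy=4,interpolation=2))
E
```

```text
t: 6.45
eef_pos: [0.5442, -0.0861, 0.1168]
ee_rot: [3.141, -0.001, -0.098]
force: [-0.3, -0.1, -1.2]
width: 0.0111
t 6.45 pos [ 0.5442 -0.0861  0.1168] rpy [ 3.1414e+00 -6.0000e-04 -9.7800e-02] w 0.0111 F [-0.31 -0.11 -1.19]
shift total [-0.0026  0.0012  0.1135] mm [-1.3  0.6 56.8] rows>= 2.0 turn total [ 0.0001 -0.0002  0.0004] rows>= 1.0
```

View pics/g_w.png

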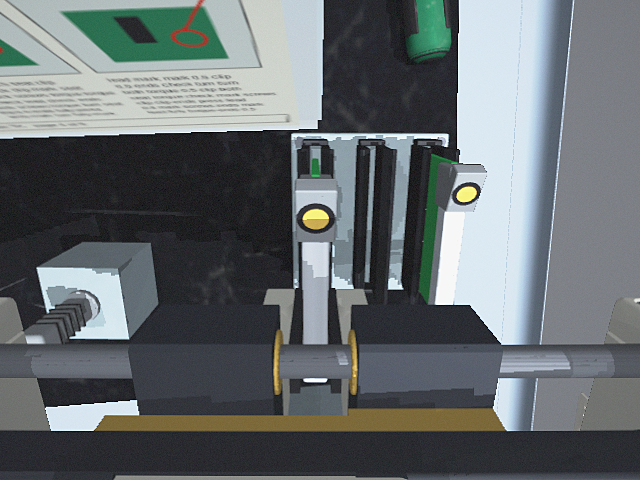

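View pics/g_s.png

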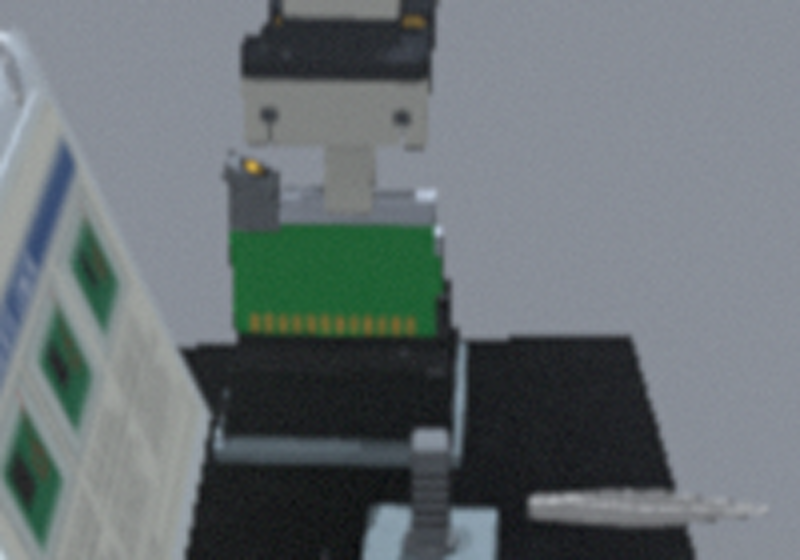

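View pics/g_t.png

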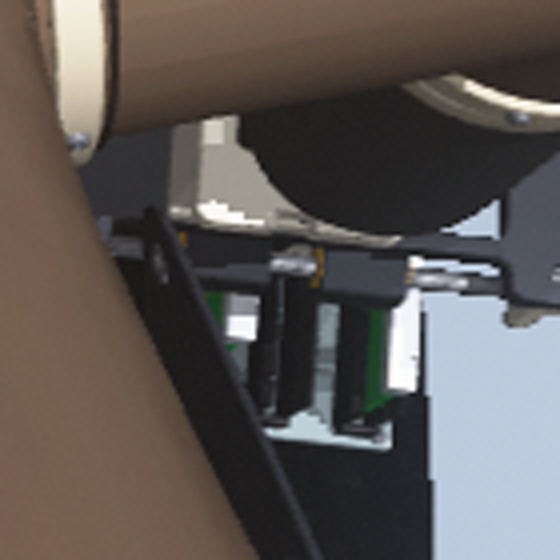

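```bash
python3 - <<'E'
import cv2
t=cv2.imread("pics/g_w.png")
def z(im,x,y,w,h,f,n): cv2.imwrite(n,cv2.resize(im[y:y+h,x:x+w],None,fx=f,fy=f,interpolation=cv2.INTER_CUBIC))
z(t,283,120,210,185,3.8,"pics/g1.png")
E
```

```text
(no output)
```

View pics/g1.png

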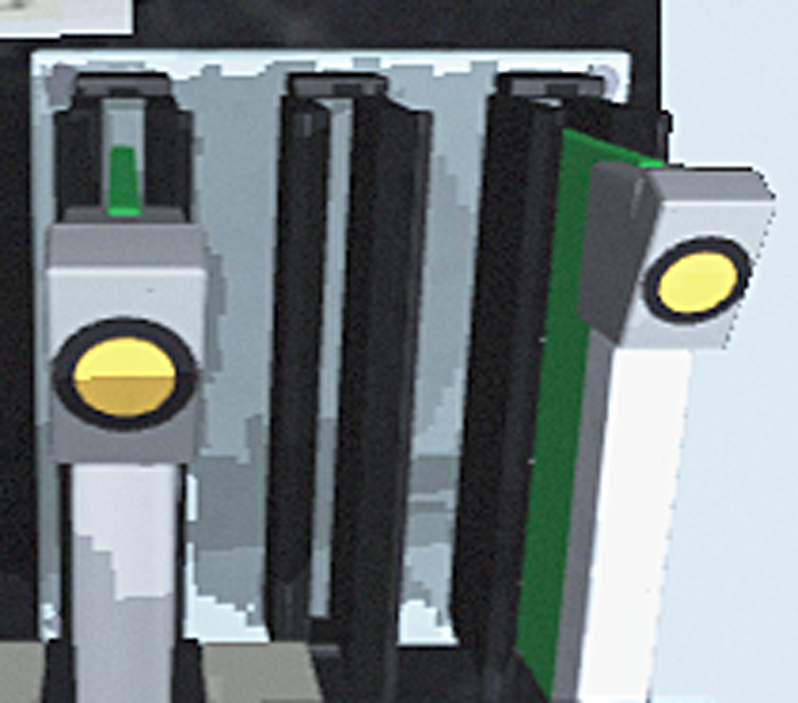

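```bash
python3 -m inch '[[[-0.002,0.001,0.015,0,0,0,1],[0,0,0.02,0,0,0,1],[0,0,0.02,0,0,0,1],[0,0,0.015,0,0,0,1],[0,0,0,0,0,0,1]]]' 35
python3 go.py 0.5429 -0.0866 0.06 3.14159 0 -0.099
```

```text
t: 7.1
eef_pos: [0.5415, -0.0869, 0.0794]
ee_rot: [3.141, 0.003, -0.099]
force: [-1.2, -0.7, -1.2]
width: 0.0108
t 7.1 pos [ 0.5415 -0.0869  0.0794] rpy [ 3.141e+00  2.900e-03 -9.880e-02] w 0.0108 F [-1.18 -0.68 -1.19]
shift total [ 0.0028 -0.0008  0.0388] mm [ 1.4 -0.4 19.4] rows>= 1.0 turn total [0.0002 0.0009 0.0001] rows>= 1.0
```

```bash
python3 -m inch '[[[0.001,0,0.01,0,0,0,1],[0,0,0.01,0,0,0,1],[0,0,0.01,0,0,0,1],[0,0,0.006,0,0,0,1],[0,0,0,0,0,0,1]]]' 35
python3 go.py 0.5429 -0.0866 0.06 3.14159 0 -0.099
```

```text
t: 7.6
eef_pos: [0.5428, -0.0868, 0.0626]
ee_rot: [3.141, 0.001, -0.099]
force: [0.4, 0.4, -2.0]
width: 0.0109
t 7.6 pos [ 0.5428 -0.0868  0.0626] rpy [ 3.1414e+00  8.0000e-04 -9.8600e-02] w 0.0109 F [ 0.41  0.42 -1.98]
shift total [ 0.0001 -0.0004  0.0052] mm [ 0.1 -0.2  2.6] rows>= 1.0 turn total [0.0001 0.0003 0.0001] rows>= 1.0
```

```bash
python3 -m inch '[[[0,0,0.003,0,0,0,1],[0,0,0.002,0,0,0,1],[0,0,0,0,0,0,1]]]' 35
python3 -m inch '[[[0,0,0.0015,0,0,0,1],[0,0,0,0,0,0,1]]]' 35
```

```text
t: 7.9
eef_pos: [0.5431, -0.0867, 0.0606]
ee_rot: [-3.142, -0.0, -0.099]
force: [0.7, 0.1, -1.8]
width: 0.0108
t: 8.1
eef_pos: [0.5431, -0.0868, 0.0601]
ee_rot: [3.141, -0.0, -0.098]
force: [-0.9, 0.5, 0.9]
width: 0.0111
```

```bash
python3 -m inch '[[[0,0,0.001,0,0,0,1],[0,0,0,0,0,0,0.4],[0,0,0,0,0,0,0.4],[0,0,0,0,0,0,0.4],[0,0,0,0,0,0,0.4],[0,0,0,0,0,0,0.4],[0,0,0,0,0,0,0.4]]]' 35
python3 -m inch '[[[0,0,-0.02,0,0,0,0.4],[0,0,-0.05,0,0,0,0.4],[0,0,-0.07,0,0,0,0.4],[0,0,-0.07,0,0,0,0.4],[0,0,-0.05,0,0,0,0.4],[0,0,-0.02,0,0,0,0.4],[0,0,0,0,0,0,0.4]]]' 35
python3 - <<'E'
from station import *
import cv2,pickle
pickle.dump(camera_info("wrist"),open("i_w.pkl","wb"));f=grab_frame("wrist")
cv2.imwrite("pics/i_w.png",f)
cv2.imwrite("pics/i_s.png",cv2.resize(grab_frame("side")[100:240,220:420],None,fx=4,fy=4,interpolation=2))
E
```

```text
t: 8.8
eef_pos: [0.5432, -0.0868, 0.0593]
ee_rot: [3.142, 0.0, -0.098]
force: [-0.6, 0.0, 0.0]
width: 0.0511
t: 9.5
eef_pos: [0.5439, -0.0866, 0.2012]
ee_rot: [-3.141, -0.003, -0.098]
force: [0.1, 0.6, 0.2]
width: 0.053
```

View pics/i_w.png

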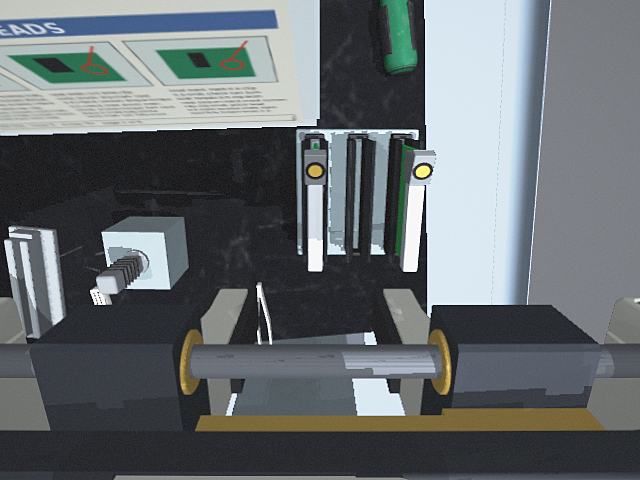

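View pics/i_s.png

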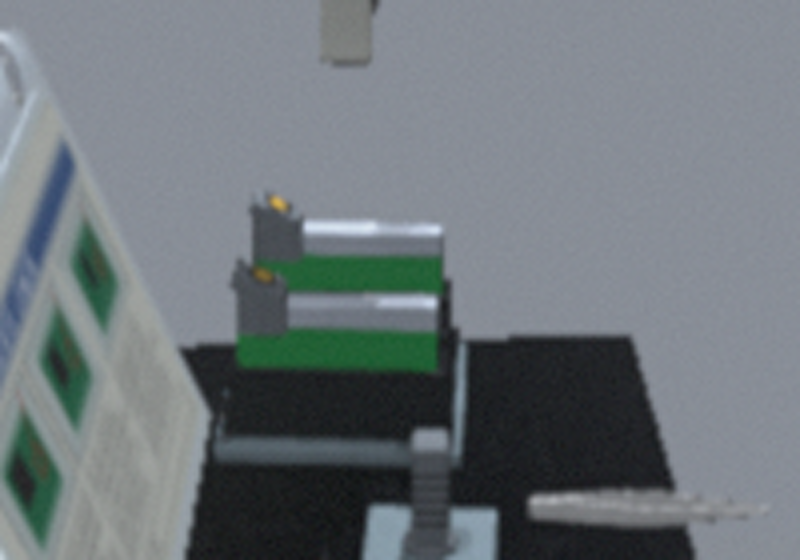

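```bash
python3 - <<'E'
import cv2,numpy as np
t=cv2.imread("pics/i_w.png")
def z(im,x,y,w,h,f,n): cv2.imwrite(n,cv2.resize(im[y:y+h,x:x+w],None,fx=f,fy=f,interpolation=cv2.INTER_CUBIC))
z(t,290,125,150,150,4,"pics/i1.png")
hsv=cv2.cvtColor(t,cv2.COLOR_BGR2HSV);m=((hsv[...,0]>20)&(hsv[...,0]<35)&(hsv[...,1]>110)).astype(np.uint8)
n,l,s,c=cv2.connectedComponentsWithStats(m)
for k in range(1,n):
    if s[k,4]>60: print(s[k],c[k])
E
```

```text
[308 165  14  12 135] [314.62962963 170.61481481]
[416 166  14  12 117] [422.76068376 171.21367521]
[180 330  23  65 662] [188.05891239 362.8489426 ]
[429 330  22  65 693] [441.85137085 362.4992785 ]
[ 195  408  411   23 6428] [414.69943995 421.22946484]
```

View pics/i1.png

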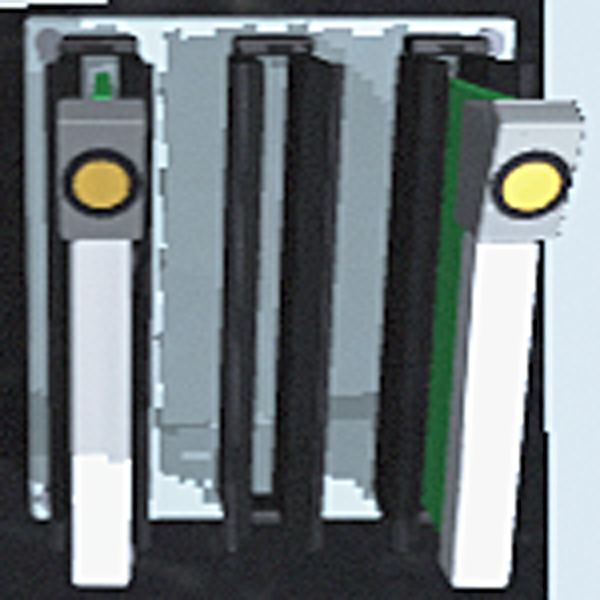

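```bash
cat >> m1.py <<'E'
print("####")
W=pickle.load(open("i_w.pkl","rb"))
i1=lambda x,y:(np.array([x,y])-1.5)/4+[290,125]
z=10;M=lambda y:[(36,y,88+z),(24,y+6,76+z),(24,y-6,76+z),(-50,y+6,76+z),(-50,y-6,76+z)]
a=[(W,m,i1(*p)) for m,p in zip(M(0),[(101,184),(75,240),(132,240),(73,584),(131,586)])]
b=[(W,m,i1(*p)) for m,p in zip(M(-40),[(531,187),(477,243),(538,243),(452,586),(508,587)])]
bb=[(W,(-63,58,10),i1(33,519)),(W,(63,58,10),i1(27,17)),(W,(63,-58,10),i1(516,20))]
x,r=fit(a,[.55,-.08,0]);print("card",x.round(4),r.tolist()); C=x
x,r=fit(b+bb,[.55,-.12,0]);print("rack",x.round(4),r.tolist())
d=C-x;c,s=np.cos(x[2]),np.sin(x[2]);print("card in rack",(c*d[0]+s*d[1]).round(4),(-s*d[0]+c*d[1]).round(4),d[2].round(3))
c,s=np.cos(C[2]),np.sin(C[2]);print("pad",C[0]+.036*c,C[1]+.036*s)
print("pad fixed z",onz(W,i1(101,184),.098))
E
python3 m1.py | sed -n '/####/,$p'
```

```text
####
card [ 0.5522 -0.0887 -0.0985] [[0.3, 0.0], [-0.9, -0.7], [0.3, -0.6], [0.1, 1.1], [-0.1, 0.6]]
rack [ 0.5479 -0.1279 -0.0999] [[0.0, 0.0], [0.4, -0.7], [0.5, -0.7], [-0.2, 1.1], [0.0, 0.9], [-0.7, 0.5], [-0.9, 0.1], [0.4, -0.4]]
card in rack 0.0004 0.0394 0.001
pad 0.5879800164411686 -0.09229074004315276
pad fixed z [ 0.58803244 -0.09203634  0.098     ]
```

```bash
python3 go.py 0.455 0.08 0.2 3.14159 0 -0.098
```

```text
t 9.6 pos [ 0.5425 -0.0867  0.1985] rpy [-3.1414e+00  1.1000e-03 -9.8700e-02] w 0.0525 F [-0.79 -1.04 -0.67]
shift total [-0.207  -0.3144 -0.0026] mm [-103.5 -157.2   -1.3] rows>= 4.0 turn total [-0.0001  0.0004 -0.0002] rows>= 1.0
```

```bash
python3 -m inch '[[[-0.025,-0.04,-0.002,0,0,0,0.4],[-0.045,-0.07,0,0,0,0,0.4],[-0.045,-0.07,0,0,0,0,0.4],[-0.045,-0.07,0,0,0,0,0.4],[-0.035,-0.05,0,0,0,0,0.4],[-0.012,-0.014,0,0,0,0,0.4],[0,0,0,0,0,0,0.4],[0,0,0,0,0,0,0.4]]]' 35
python3 - <<'E'
from station import *
import cv2,pickle
pickle.dump(camera_info("wrist"),open("j_w.pkl","wb"));f=grab_frame("wrist")
cv2.imwrite("pics/j_w.png",f)
cv2.imwrite("pics/j1.png",cv2.resize(f[130:290,240:400],None,fx=4,fy=4,interpolation=2))
E
```

```text
t: 10.4
eef_pos: [0.4555, 0.0793, 0.1996]
ee_rot: [3.141, 0.001, -0.098]
force: [-0.7, 0.1, -0.1]
width: 0.0524
```

View pics/j_w.png

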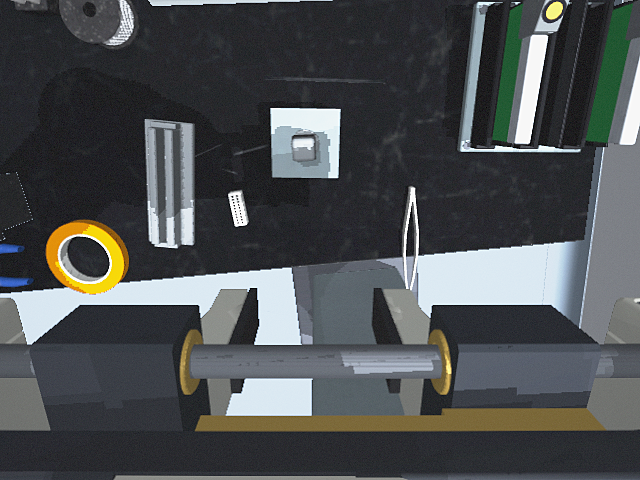

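View pics/j1.png

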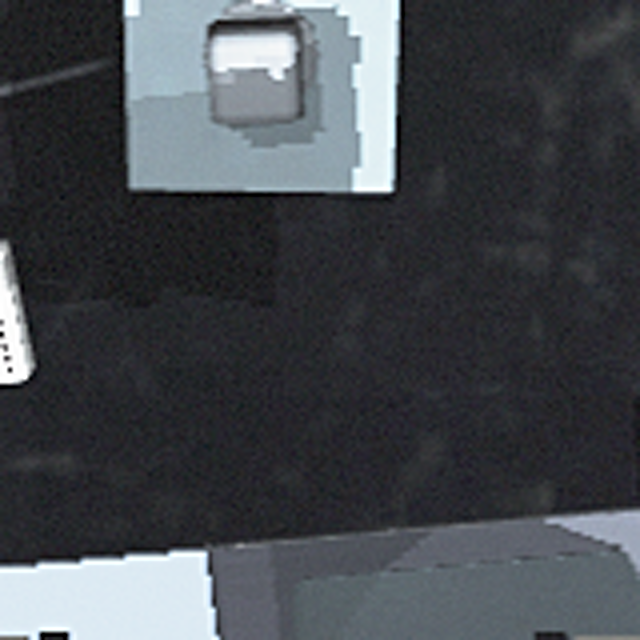

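```bash
python3 - <<'E'
import cv2
f=cv2.imread("pics/j_w.png")
cv2.imwrite("pics/j2.png",cv2.resize(f[120:175,270:345],None,fx=8,fy=8,interpolation=cv2.INTER_CUBIC))
E
```

```text
(no output)
```

View pics/j2.png

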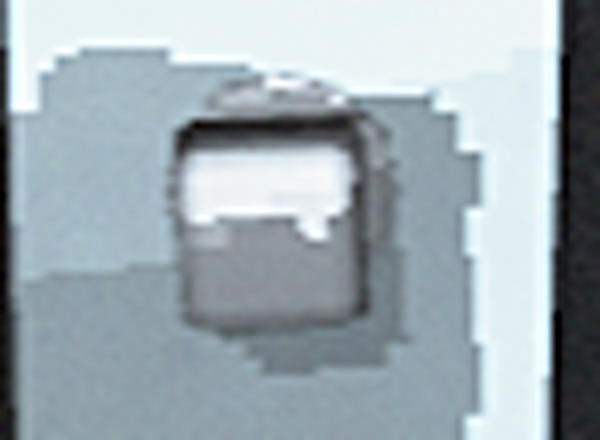

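```bash
cat >> m1.py <<'E'
print("@@@@")
W=pickle.load(open("j_w.pkl","rb"))
j2=lambda x,y:(np.array([x,y])-3.5)/8+[270,120]
pj=[(W,m,j2(*p)) for m,p in zip(h,[(181,147),(355,140),(363,318),(188,327)])]
for n,o in(("probe j",pj),("probe jw",pj+pw),("all",pj+pw+pt)):
  x,r=fit(o,[.51,.08,0]);print(n,x.round(4),r.tolist())
E
python3 m1.py | sed -n '/@@@@/,$p'; python3 go.py 0.5170 0.0809 0.150 3.14159 0 -0.055
```

```text
@@@@
probe j [ 0.5167  0.08   -0.0576] [[-0.9, -0.5], [0.6, -0.6], [0.5, 0.7], [-0.4, 0.5]]
probe jw [ 0.5166  0.0804 -0.0649] [[-1.3, -0.4], [0.1, -0.3], [-0.1, 1.0], [-1.0, 0.6], [0.3, -0.2], [1.9, -0.6], [1.0, -0.5], [-0.5, 1.3]]
all [ 0.5167  0.0805 -0.0599] [[-1.5, -0.5], [-0.1, -0.5], [-0.2, 0.8], [-1.1, 0.5], [0.1, -0.2], [1.8, -0.8], [0.9, -0.7], [-0.6, 1.3], [0.2, -0.1], [0.8, 0.6], [0.1, 1.3], [0.4, 0.6]]
t 10.45 pos [0.4557 0.079  0.1997] rpy [ 3.1407e+00  9.0000e-04 -9.8900e-02] w 0.0522 F [-1.11 -0.45  0.03]
shift total [ 0.1218 -0.0159  0.0994] mm [60.9 -8.  49.7] rows>= 2.0 turn total [ 0.0003  0.0003 -0.014 ] rows>= 1.0
```

```bash
python3 -m inch '[[[0.025,-0.003,0,0,0,-0.007,0.4],[0.045,-0.006,0,0,0,-0.006,0.4],[0.04,-0.005,0,0,0,0,0.4],[0.012,-0.0015,0.02,0,0,0,0.4],[0,0,0.05,0,0,0,0.4],[0,0,0.03,0,0,0,0.4],[0,0,0,0,0,0,0.4],[0,0,0,0,0,0,0.4]]]' 35
python3 go.py 0.5170 0.0807 0.067 3.14159 0 -0.058
```

```text
t: 11.25
eef_pos: [0.5168, 0.0822, 0.1501]
ee_rot: [3.141, 0.001, -0.058]
force: [-0.3, -0.2, 0.6]
width: 0.0524
t 11.25 pos [0.5168 0.0822 0.1501] rpy [ 3.1407e+00  9.0000e-04 -5.8400e-02] w 0.0524 F [-0.28 -0.21  0.56]
shift total [0.0007 0.0029 0.1662] mm [ 0.3  1.4 83.1] rows>= 2.0 turn total [ 0.0003  0.0003 -0.0001] rows>= 1.0
```

```bash
python3 -m inch '[[[0.0007,0.0025,0.03,0,0,0,0.4],[0,0,0.04,0,0,0,0.4],[0,0,0.04,0,0,0,0.4],[0,0,0.035,0,0,0,0.4],[0,0,0.015,0,0,0,0.4],[0,0,0.006,0,0,0,0.4],[0,0,0,0,0,0,0.4]]]' 35
python3 go.py 0.5170 0.0807 0.067 3.14159 0 -0.058
python3 - <<'E'
from station import *
import cv2
cv2.imwrite("pics/k_s.png",cv2.resize(grab_frame("side")[170:290,250:410],None,fx=4,fy=4,interpolation=2))
cv2.imwrite("pics/k_w.png",grab_frame("wrist"))
E
```

```text
t: 11.95
eef_pos: [0.5177, 0.0818, 0.0679]
ee_rot: [-3.141, -0.001, -0.058]
force: [0.2, 0.5, -0.1]
width: 0.0528
t 11.95 pos [0.5177 0.0818 0.0679] rpy [-3.1414e+00 -7.0000e-04 -5.7500e-02] w 0.0528 F [ 0.23  0.55 -0.07]
shift total [-0.0013  0.0023  0.0019] mm [-0.6  1.2  0.9] rows>= 1.0 turn total [-0.0001 -0.0002  0.0001] rows>= 1.0
```

View pics/k_s.png

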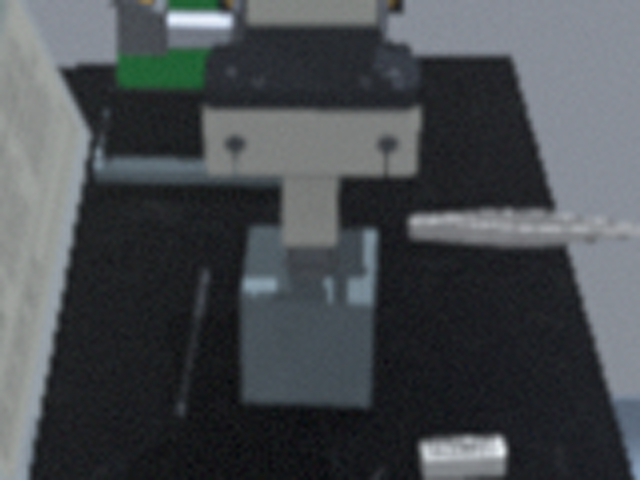

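View pics/k_w.png

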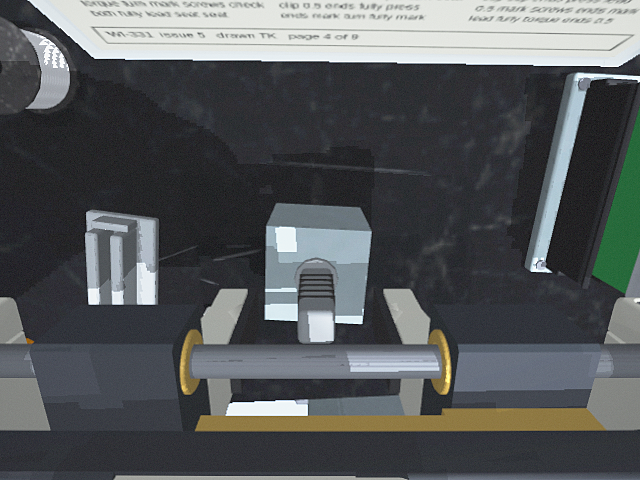

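```bash
python3 -m inch '[[[-0.001,0.0015,0.002,0,0,0,0.4],[0,0,0,0,0,0,1],[0,0,0,0,0,0,1],[0,0,0,0,0,0,1],[0,0,0,0,0,0,1],[0,0,0,0,0,0,1],[0,0,0,0,0,0,1],[0,0,0,0,0,0,1]]]' 35
python3 go.py 0.5170 0.0807 0.067 3.14159 0 -0.058
```

```text
t: 12.85
eef_pos: [0.5167, 0.081, 0.0663]
ee_rot: [3.142, 0.0, -0.058]
force: [-0.4, 1.0, -0.0]
width: 0.0156
t 12.85 pos [0.5167 0.081  0.0663] rpy [ 3.1416e+00  1.0000e-04 -5.7700e-02] w 0.0156 F [-0.35  1.02 -0.02]
shift total [ 0.0006  0.0005 -0.0014] mm [ 0.3  0.2 -0.7] rows>= 1.0 turn total [0.     0.     0.0001] rows>= 1.0
```

```bash
python3 -m inch '[[[0,0,-0.02,0,0,0,1],[0,0,-0.04,0,0,0,1],[0,0,-0.06,0,0,0,1],[0,0,-0.06,0,0,0,1],[0,0,-0.06,0,0,0,1],[0,0,-0.05,0,0,0,1],[0,0,-0.03,0,0,0,1],[0,0,-0.01,0,0,0,1],[0,0,0,0,0,0,1],[0,0,0,0,0,0,1]]]' 35
python3 go.py 0.5170 0.0807 0.067 3.14159 0 -0.058
python3 - <<'E'
from station import *
import cv2
cv2.imwrite("pics/l_s.png",cv2.resize(grab_frame("side")[90:290,230:430],None,fx=3,fy=3,interpolation=2))
E
```

```text
t: 13.85
eef_pos: [0.5161, 0.0808, 0.2305]
ee_rot: [3.141, 0.001, -0.058]
force: [-0.4, 0.3, -1.4]
width: 0.0155
t 13.85 pos [0.5161 0.0808 0.2305] rpy [ 3.1412e+00  1.3000e-03 -5.7800e-02] w 0.0155 F [-0.39  0.3  -1.36]
shift total [ 0.0022 -0.      0.327 ] mm [  1.1  -0.  163.5] rows>= 4.0 turn total [0.0001 0.0004 0.0001] rows>= 1.0
```

View pics/l_s.png

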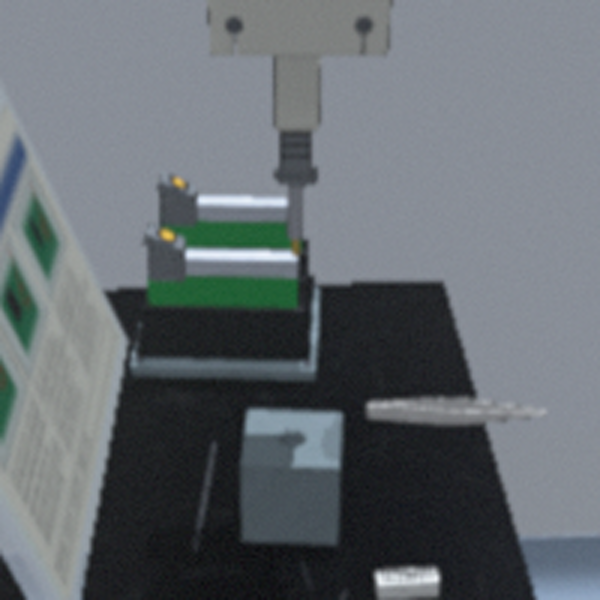

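```bash
python3 go.py 0.5519 -0.088 0.1771 3.14159 -0.4363 -0.0985
```

```text
t 13.9 pos [0.5161 0.0808 0.2303] rpy [ 3.1409e+00  1.7000e-03 -5.7800e-02] w 0.0154 F [-0.6  -0.89  0.24]
shift total [0.0912 0.3328 0.1065] mm [ 45.6 166.4  53.2] rows>= 4.0 turn total [-0.0026  0.1394  0.0128] rows>= 3.0
```

```bash
python3 -m inch '[[[0,0.02,0,-0.0005,0.015,0.002,1],[0,0.04,0,-0.0005,0.028,0.0025,1],[0,0.06,0,-0.0005,0.028,0.0025,1],[0,0.06,0,-0.0005,0.028,0.0025,1],[0,0.05,0,-0.0005,0.025,0.0025,1],[0,0.03,0,0,0.015,0.001,1],[0,0,0,0,0,0,1],[0,0,0,0,0,0,1]]]' 35
python3 go.py 0.5519 -0.088 0.1771 3.14159 -0.4363 -0.0985
```

```text
t: 14.7
eef_pos: [0.5062, -0.049, 0.2312]
ee_rot: [-3.141, -0.436, -0.099]
force: [0.0, 0.5, -0.4]
width: 0.0159
t 14.7 pos [ 0.5062 -0.049   0.2312] rpy [-3.1413 -0.4359 -0.0992] w 0.0159 F [ 0.    0.51 -0.44]
shift total [0.0438 0.0686 0.1398] mm [21.9 34.3 69.9] rows>= 2.0 turn total [-0.      0.0001 -0.0002] rows>= 1.0
```

```bash
python3 -m inch '[[[0.01,0.016,0.02,0,0,0,1],[0.017,0.026,0.045,0,0,0,1],[0.017,0.026,0.045,0,0,0,1],[0,0,0.025,0,0,0,1],[0,0,0.005,0,0,0,1],[0,0,0,0,0,0,1],[0,0,0,0,0,0,1]]]' 35
python3 go.py 0.5519 -0.088 0.1771 3.14159 -0.4363 -0.0985
python3 - <<'E'
from station import *
import cv2,pickle
pickle.dump([camera_info("wrist"),get_state()],open("m_w.pkl","wb"));f=grab_frame("wrist")
cv2.imwrite("pics/m_w.png",f)
g=grab_frame("side");cv2.imwrite("pics/m_side.png",g)
cv2.imwrite("pics/m_s.png",cv2.resize(g[110:210,240:380],None,fx=5,fy=5,interpolation=2))
g=grab_frame("top");cv2.imwrite("pics/m_t.png",cv2.resize(g[150:290,380:520],None,fx=4,fy=4,interpolation=2))
E
```

```text
t: 15.4
eef_pos: [0.553, -0.0868, 0.1779]
ee_rot: [-3.141, -0.437, -0.098]
force: [0.7, -0.2, -0.9]
width: 0.0156
t 15.4 pos [ 0.553  -0.0868  0.1779] rpy [-3.1409 -0.437  -0.0983] w 0.0156 F [ 0.66 -0.25 -0.87]
shift total [-0.0025  0.0026  0.0006] mm [-1.2  1.3  0.3] rows>= 1.0 turn total [-0.0002 -0.0002  0.    ] rows>= 1.0
```

View pics/m_w.png

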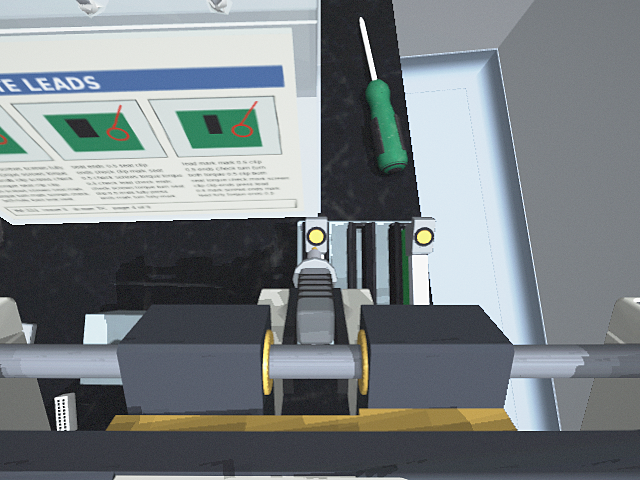

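View pics/m_s.png

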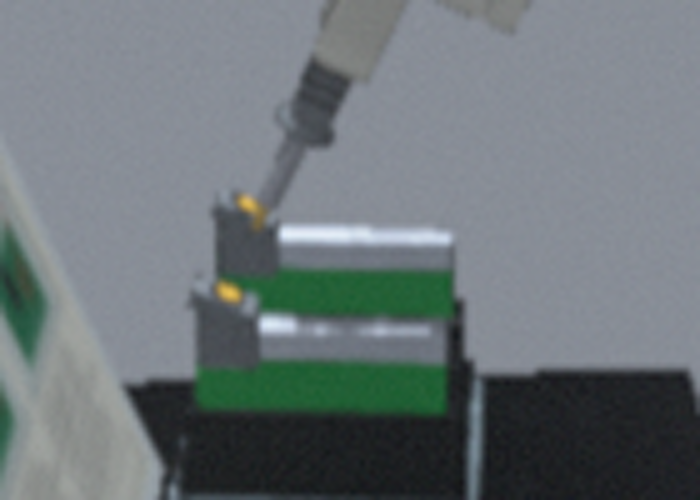

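View pics/m_t.png

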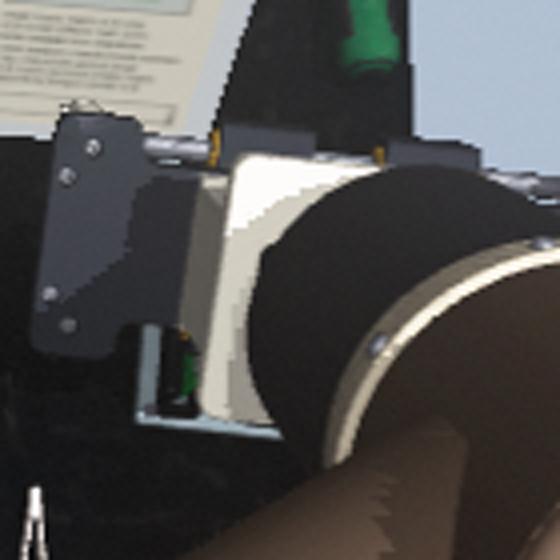

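```bash
python3 - <<'E'
from h import *;import pickle
from station import *
W,s=pickle.load(open("m_w.pkl","rb"));S=camera_info("side");R=toolR(s)
tip=s["eef_pos"]+R@[0,0,.0573];print("tip",tip, "side proj",proj(S,tip), "obs",(np.array([260,227])-2)/5+[240,110])
pad=np.array([.5886,-.0916,.098]);print("pad side",proj(S,pad),"obs",(np.array([230,293])-2)/5+[240,110],"wrist",proj(W,pad))
n=np.array([-.4206,.0416,.9063]);d=tip-pad;print("along",d@n,"lat",(R.T@d).round(4))
f=cv2.imread("pics/m_w.png");h=cv2.cvtColor(f,cv2.COLOR_BGR2HSV);m=((h[...,0]>20)&(h[...,0]<35)&(h[...,1]>110)).astype(np.uint8)
_,l,st,c=cv2.connectedComponentsWithStats(m)
for k in range(1,len(st)):
    if 60<st[k,4]<600: print(st[k],c[k],onz(W,c[k],.098))
E
```

```text
tip [ 0.57715174 -0.08914355  0.12600258] side proj [[291.11216805 155.41508838]] obs [291.6 155. ]
pad side [[285.7070971  167.96945986]] obs [285.6 168.2] wrist [[315.23321559 235.45092598]]
along 0.030296067474582546 lat [ 0.0013 -0.0013 -0.0303]
[263 330  10  37 179] [267.4301676  343.42458101] [ 0.51455833 -0.05004198  0.098     ]
[358 330  11  65 405] [363.4        362.51604938] [ 0.49472181 -0.11677663  0.098     ]
[262 368  11  27 157] [266.85350318 383.01910828] [ 0.48739679 -0.04736346  0.098     ]
```

```bash
python3 -m inch '[[[-0.0026,0.0026,0.01,0,0,0,1],[0,0,0.015,0,0,0,1],[0,0,0.015,0,0,0,1],[0,0,0.01,0,0,0,1],[0,0,0,0,0,0,1],[0,0,0,0,0,0,1]]]' 35
python3 - <<'E'
from h import *
from station import *
s=get_state();R=toolR(s);tip=s["eef_pos"]+R@[0,0,.0573];d=tip-[.5886,-.0916,.098];print((R.T@d).round(4),s["force"].round(2),(R.T@s["force"]).round(2))
g=grab_frame("side");cv2.imwrite("pics/n_s.png",cv2.resize(g[110:210,240:380],None,fx=5,fy=5,interpolation=2))
cv2.imwrite("pics/n_w.png",cv2.resize(grab_frame("wrist")[200:320,240:400],None,fx=5,fy=5,interpolation=2))
E
```

```text
t: 16.15
eef_pos: [0.5617, -0.0897, 0.1538]
ee_rot: [-3.141, -0.436, -0.099]
force: [0.6, 0.2, -0.8]
width: 0.0155
[-0.0009  0.0008 -0.0046] [ 0.6   0.19 -0.81] [ 0.18 -0.25  0.98]
```

View pics/n_s.png

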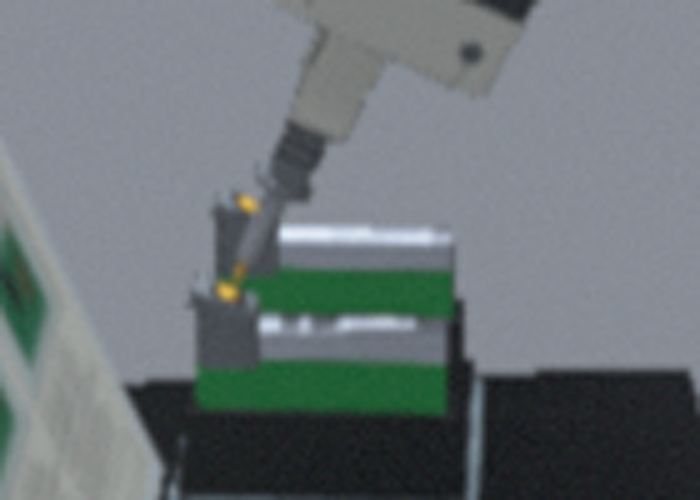

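View pics/n_w.png

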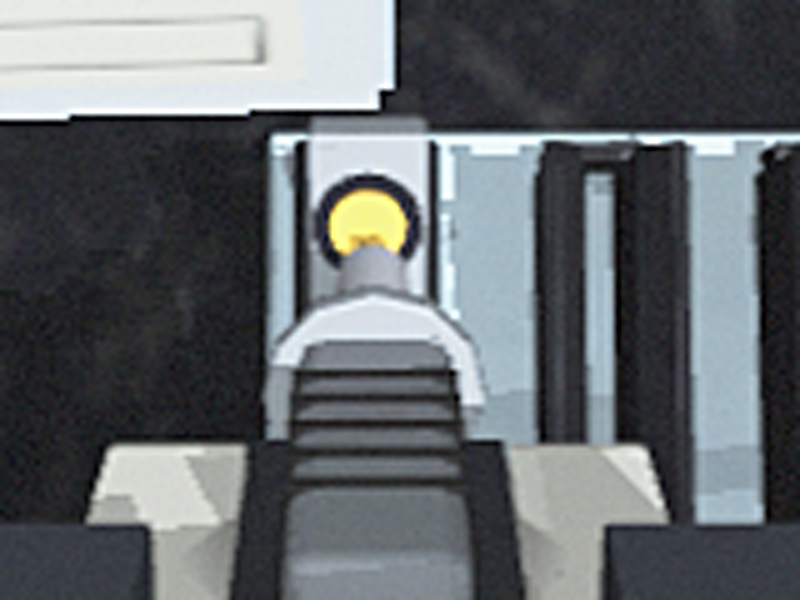

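```bash
for k in 1; do python3 -m inch '[[[0,0,0.004,0,0,0,1],[0,0,0.004,0,0,0,1],[0,0,0,0,0,0,1],[0,0,0,0,0,0,1]]]' 35; done
cat > pp.py <<'E'
from h import *
from station import *
import sys
F=[];P=[]
for k in range(4):
    s=get_state();R=toolR(s);F.append(R.T@s["force"]);P.append(R.T@(s["eef_pos"]+R@[0,0,.0573]-[.5886,-.0916,.098]));g=grab_frame("side")
print(s["t"],"lat/along mm",(np.mean(P,0)*1e3).round(2),"Ftool",np.mean(F,0).round(2),np.std(F,0).round(2),s["ee_rot"].round(3),s["width"])
cv2.imwrite("pics/%s_s.png"%sys.argv[1],cv2.resize(g[110:210,240:380],None,fx=5,fy=5,interpolation=2))
cv2.imwrite("pics/%s_w.png"%sys.argv[1],cv2.resize(grab_frame("wrist")[200:320,240:400],None,fx=5,fy=5,interpolation=2))
E
python3 pp.py o
```

```text
t: 16.65
eef_pos: [0.5635, -0.0897, 0.1505]
ee_rot: [-3.141, -0.437, -0.099]
force: [-0.3, -0.3, -0.3]
width: 0.0157
16.8 lat/along mm [-0.53  0.55 -1.01] Ftool [-0.08  0.33  0.52] [0.23 0.27 0.74] [-3.141 -0.437 -0.099] 0.015479700797655664
```

```bash
python3 -m inch '[[[0,0,0.002,0,0,0,1],[0,0,0.002,0,0,0,1],[0,0,0.002,0,0,0,1],[0,0,0,0,0,0,1],[0,0,0,0,0,0,1]]]' 35; python3 pp.py p
```

```text
t: 17.4
eef_pos: [0.5649, -0.0898, 0.148]
ee_rot: [-3.141, -0.437, -0.099]
force: [-0.4, -0.2, -0.4]
width: 0.0156
17.55 lat/along mm [-0.41  0.52  1.96] Ftool [-0.23  0.14 -0.62] [0.38 0.15 0.56] [-3.141 -0.437 -0.099] 0.015806190186947774
```

View pics/p_s.png

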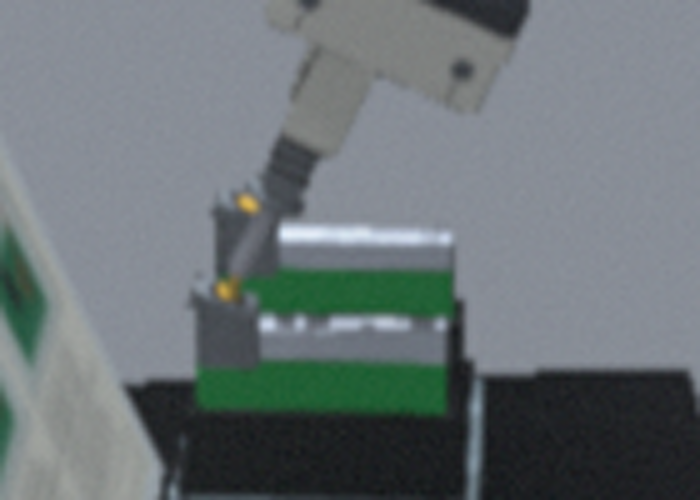

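View pics/p_w.png

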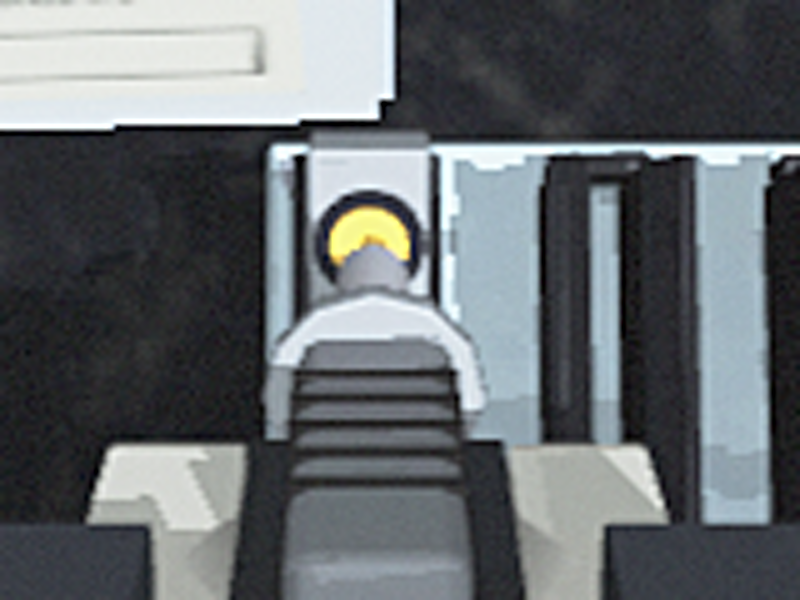

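```bash
python3 -m inch '[[[0,0,0.0015,0,0,0,1],[0,0,0.0015,0,0,0,1],[0,0,0.0015,0,0,0,1],[0,0,0,0,0,0,1],[0,0,0,0,0,0,1],[0,0,0,0,0,0,1]]]' 35; python3 pp.py q; python3 pp.py q;python3 pp.py q
```

```text
t: 18.25
eef_pos: [0.5658, -0.0899, 0.1459]
ee_rot: [-3.141, -0.437, -0.099]
force: [-1.7, 0.8, 1.8]
width: 0.0156
18.4 lat/along mm [-0.43  0.51  4.21] Ftool [ 0.16 -0.35 -1.99] [0.67 0.46 0.38] [-3.141 -0.437 -0.099] 0.015835190881428676
18.65 lat/along mm [-0.45  0.51  4.22] Ftool [ 0.55  0.11 -1.91] [0.42 0.37 0.57] [-3.141 -0.437 -0.099] 0.015668330176627884
18.9 lat/along mm [-0.47  0.51  4.24] Ftool [ 0.36 -0.04 -2.08] [0.45 0.64 0.27] [-3.141 -0.437 -0.099] 0.015709271267080764
```

View pics/q_w.png

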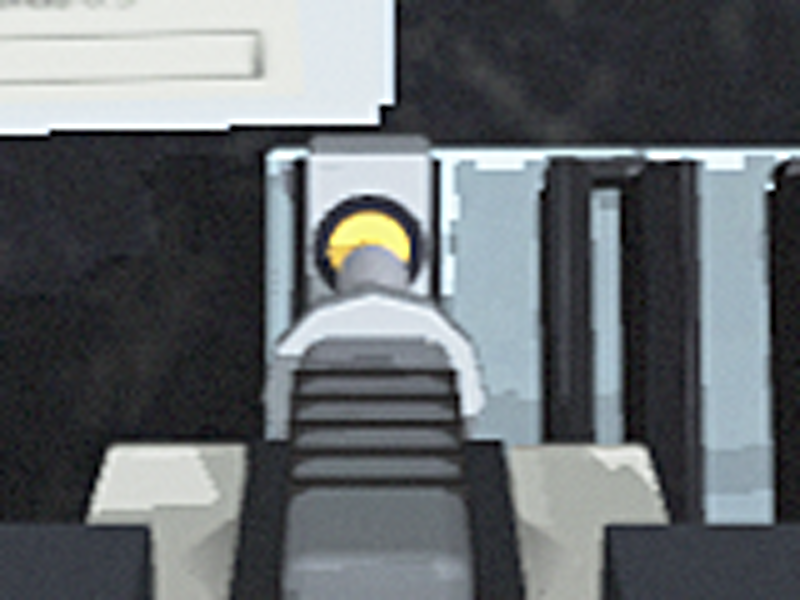

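View pics/q_s.png

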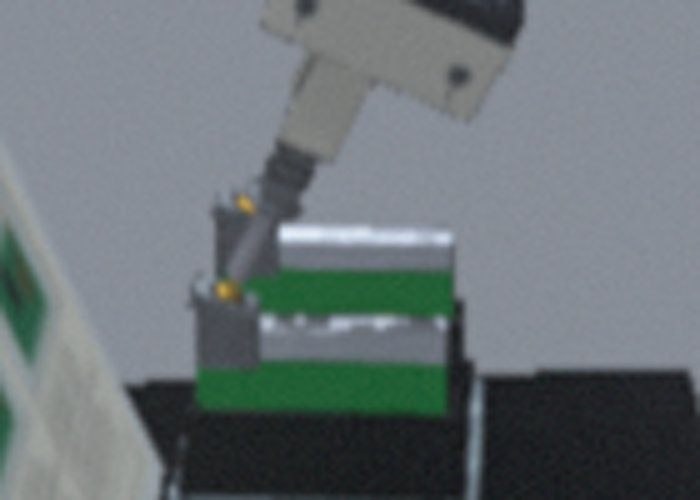

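```bash
python3 -c "
from station import *
job_done();s=get_state();print(s['t'],s['force'],s['width'])"
```

```text
the job is handed in; nothing more can be done
the job is handed in; nothing more can be done
```

The card is standing in the free end slot and let go, and the probe is being held on its test pad. I handed the job in at about 19 s of the 54 s allowed; the station reports no verdict.

- **Card:** after release, the wrist picture put the card 0.4 mm off the slot's middle along and 0.6 mm across. The rotation error was about 0.1°. In the side picture it stood upright and level with the fixed card, so it looks fully down.
- **Probe aim:** the tip is within about 1 mm sideways of the pad centre, and the tool is tilted 25° along the card to match the face.
- **Probe pressure:** the reading rose by about 2.5 N from just before contact, and the travel past contact was about 4.2 mm. Both agree with the spring pushed in about half-way. The tool position was steady within 0.03 mm over the last half second, with the handle still gripped (15.7 mm opening).
- **Disagreements:** the wrist and overhead cameras differed by 1 to 2 mm, so I used values in between. The force readings scatter by about 0.5 N, so I averaged 12 of them.
- **Bystanders:** no collision showed and the pictures along the way showed nothing out of place. I did not measure their final positions.

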